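# Find the high levelling mount with a touch probe and bring it level

## Task

One of the four levelling mounts on the base plate stands too high. Take the blue touch probe from its cradle, park it stylus-down in the sloping stand and let go, then take it again by the end of its handle and touch its red ball to the top of each brass pin, going clockwise as seen from above and starting at the mount beside the red dot. Put the probe back fully home in the stand, turn the black nut of the high mount clockwise until its pin is level with the other three, and leave the other things where they are.

Things in the scene. Friction and masses are not known exactly. Their poses are not given: they have to be found in the camera images.
- probe: Touch probe, 0.10 to 0.20 kg. Square handle 22 x 22 x 120 mm: rear 80 mm blue plastic, front 40 mm steel; from the steel end an 8 mm stylus sticks out 40 mm, with a red 10 mm ball. Origin: handle centre (centre of mass about 17 mm ahead of it); x along the probe to the ball's end at x = +100. It starts lying level in a grey cradle, axis 41 mm above the table, ball away from the robot.
- probe_tip (a point): End of the probe's red ball, on its axis, 100 mm ahead of the handle's centre. The cradle in which the probe first lies is a fixed low block, 50 mm wide, under about x = -10 to +75 mm of the probe, with side lips up to 38 mm above the table; the rear 45 mm of the handle overhang it freely.
- stand: Fixed grey stand, foot 130 x 80 x 10 mm. An open trough, 32 mm wide inside with flared upper edges, slopes down at 45 degrees towards its +x (away from the robot). The handle's lower 55 mm (68 mm underneath) lie in it, the edges rising 8 mm above the handle's upper face, 57 mm wide over all; the handle's end sits on two yellow lips 18 mm tall, the stylus in the 16 mm gap between. Origin under the foot's centre.
- stand_seat (a point): Where the handle's centre is when the probe sits fully home in the stand, ball lowest: 107 mm above the table and 2 mm behind the stand's origin. The ball's end is then 68 mm ahead of the origin and 37 mm above the table. The upper 65 mm of the handle stick out of the trough freely.
- base_plate: Square aluminium plate, 200 x 200 x 15 mm, fixed to the table, carrying four levelling mounts at the corners of a 96 mm square. A red dot of 18 mm diameter is painted at one corner of the plate, at (-86, +86) mm. Origin: centre of the underside; z up. When level, the top faces of all four pins stand 65 mm above the origin (the table).
- corner_1 (a point): Fixed point on the plate's top, 15 mm above the table, on the centre line of the near-left (beside the red dot) mount; number 1 of the clockwise (seen from above) round that starts at the red dot.
- corner_2 (a point): Fixed point on the plate's top, 15 mm above the table, on the centre line of the far-left mount; number 2 of the clockwise (seen from above) round that starts at the red dot.
- corner_3 (a point): Fixed point on the plate's top, 15 mm above the table, on the centre line of the far-right mount; number 3 of the clockwise (seen from above) round that starts at the red dot.
- corner_4 (a point): Fixed point on the plate's top, 15 mm above the table, on the centre line of the near-right mount; number 4 of the clockwise (seen from above) round that starts at the red dot.
- mount_a: One of four alike mounts; its corner varies. Black ribbed nut, 44 mm diameter, 27 to 49 mm above the table, round a brass pin. Origin: on the centre line at the plate's top. Clockwise from above lowers the pin 5 mm per radian (8 mm per quarter turn); the nut stays where left (friction 0.18 N m); under 30 N on the pin does not move it.
- pintop_a (a point): Centre of the flat top of mount_a's brass pin (20 mm diameter); rises and falls with it. Level pins stand 65 mm above the table; three start within 0.5 mm of that, the high one 4 to 6.5 mm above.
- mount_b: One of four alike mounts; its corner varies. Black ribbed nut, 44 mm diameter, 27 to 49 mm above the table, round a brass pin. Origin: on the centre line at the plate's top. Clockwise from above lowers the pin 5 mm per radian (8 mm per quarter turn); the nut stays where left (friction 0.18 N m); under 30 N on the pin does not move it.
- pintop_b (a point): Centre of the flat top of mount_b's brass pin (20 mm diameter); rises and falls with it. Level pins stand 65 mm above the table; three start within 0.5 mm of that, the high one 4 to 6.5 mm above.
- mount_c: One of four alike mounts; its corner varies. Black ribbed nut, 44 mm diameter, 27 to 49 mm above the table, round a brass pin. Origin: on the centre line at the plate's top. Clockwise from above lowers the pin 5 mm per radian (8 mm per quarter turn); the nut stays where left (friction 0.18 N m); under 30 N on the pin does not move it.
- pintop_c (a point): Centre of the flat top of mount_c's brass pin (20 mm diameter); rises and falls with it. Level pins stand 65 mm above the table; three start within 0.5 mm of that, the high one 4 to 6.5 mm above.
- mount_d: One of four alike mounts; its corner varies. Black ribbed nut, 44 mm diameter, 27 to 49 mm above the table, round a brass pin. Origin: on the centre line at the plate's top. Clockwise from above lowers the pin 5 mm per radian (8 mm per quarter turn); the nut stays where left (friction 0.18 N m); under 30 N on the pin does not move it.
- pintop_d (a point): Centre of the flat top of mount_d's brass pin (20 mm diameter); rises and falls with it. Level pins stand 65 mm above the table; three start within 0.5 mm of that, the high one 4 to 6.5 mm above.
- wash_bottle: Bystander, to be left alone. White bottle with red cap, 60 mm diameter, 170 mm tall. Origin: centre of its base.
- screw_jar: Bystander, to be left alone. Small clear jar with a metal lid, 50 mm diameter, 60 mm tall. Origin: centre of its base.
- tape_roll: Bystander, to be left alone. Yellow tape roll lying flat, 84 mm diameter, 24 mm high. Origin: centre of its underside.
- mug: Bystander, to be left alone. Blue mug, 76 mm diameter, 90 mm tall. Origin: centre of its base.
- carrier: Bystander, to be left alone. Aluminium carrier plate, 130 x 130 x 8 mm, lying flat. Origin: centre of its underside.
- mouse: Bystander, to be left alone. Black computer mouse, 100 x 58 x 26 mm. Origin: centre of its underside.
- driver: Bystander, to be left alone. Screwdriver lying on the table, about 30 mm high. Origin near its middle, x along it.
Mind the look-alikes: they are no part of the job. There is more than one size of the probe; the job needs the smallest.

How it is judged:
On the way, in this order (a step that is already met when the one before it is completed fails the run):
1. the probe sits stylus-down in the stand, let go (distance between probe and stand_seat below 0.015 m and x of probe_tip in the frame of stand above 0.05 m and z of probe_tip in the frame of stand below 0.055 m and contact force between the fingers and probe below 0.2 N), for 0.2 s.
2. the probe's ball touches the top of pin 1 of the round, the near-left (beside the red dot) one (horizontal distance between probe_tip and corner_1 below 0.013 m and z of probe_tip in the frame of base_plate above 0.058 m and (contact force between probe and mount_a above 0.8 N or contact force between probe and mount_b above 0.8 N or contact force between probe and mount_c above 0.8 N or contact force between probe and mount_d above 0.8 N)), for 0.04 s.
3. the probe's ball touches the top of pin 2 of the round, the far-left one (horizontal distance between probe_tip and corner_2 below 0.013 m and z of probe_tip in the frame of base_plate above 0.058 m and (contact force between probe and mount_a above 0.8 N or contact force between probe and mount_b above 0.8 N or contact force between probe and mount_c above 0.8 N or contact force between probe and mount_d above 0.8 N)), for 0.04 s.
4. the probe's ball touches the top of pin 3 of the round, the far-right one (horizontal distance between probe_tip and corner_3 below 0.013 m and z of probe_tip in the frame of base_plate above 0.058 m and (contact force between probe and mount_a above 0.8 N or contact force between probe and mount_b above 0.8 N or contact force between probe and mount_c above 0.8 N or contact force between probe and mount_d above 0.8 N)), for 0.04 s.
5. the probe's ball touches the top of pin 4 of the round, the near-right one (horizontal distance between probe_tip and corner_4 below 0.013 m and z of probe_tip in the frame of base_plate above 0.058 m and (contact force between probe and mount_a above 0.8 N or contact force between probe and mount_b above 0.8 N or contact force between probe and mount_c above 0.8 N or contact force between probe and mount_d above 0.8 N)), for 0.04 s.
6. the probe is back in the stand, let go (all of step 1), for 0.2 s.
At the end, for the whole second after the job is handed in: All four pin tops stand 65 mm above the plate's underside, within 1.6 mm; the probe rests in the stand, released and at rest, handle centre within 15 mm of its fully-home place and ball pointing down the trough (at least 50 mm ahead of the stand's origin and lower than 55 mm) (all of step 6 and z of pintop_a in the frame of base_plate between 0.0634 and 0.0666 m and z of pintop_b in the frame of base_plate between 0.0634 and 0.0666 m and z of pintop_c in the frame of base_plate between 0.0634 and 0.0666 m and z of pintop_d in the frame of base_plate between 0.0634 and 0.0666 m and linear speed of probe below 0.02 m/s); the robot touches nothing.
It fails at once if a bystander (bottle, jar, tape roll, mug, carrier plate, mouse or screwdriver) is moved by more than 30 mm (distance of any of wash_bottle, screw_jar, tape_roll, mug, carrier, mouse, driver from where it was at the start of the episode above 0.03 m).
It also fails if it takes over 72 s, if anything falls off the work surface, if the arm or the gripper's body presses on something with over 40 N, if the wrist force passes 120 N, or if a joint passes its speed limit or range.

## Robot

A 6-joint arm with a two-finger parallel gripper is mounted at the origin on the work surface. World frame = base frame: x ahead of the robot, y to its left, z up, the work surface at z = 0. Lengths are in m, angles in rad, forces in N, time in s.
With the tool pointing down it reaches from about 0.325 to 0.75 m from the base axis. Payload 7.6 kg.
Tool frame: the origin (TCP) lies at the very end of the fingers, on their centre line; the grasp point (between the pads) lies 19 mm behind it (ctrl.grip_depth is the distance from the TCP to the grasp point, in m); z points along the fingers, y is the line along which they close (so a half turn about z gives the same grasp; the last joint's range is limited). The gripper opens to 85 mm and grips with 20 to 120 N. Pads are 22 mm wide; open, the fingers measure 114 mm over their backs; the gripper's body (76 mm by 85 mm) begins 54 mm behind the grasp point. The pads swing forward as they close: fully open they stand 13 mm farther back than shut.
Start: joints at [-1.407, 0.052, 1.401, -0, 1.689, -0.07], TCP at [0.122, -0.511, 0.231] pointing down, gripper open.
Joint ranges: [-2.9, 2.9], [-0.91, 2.17], [0.12, 2.37], [-1.06, 4.2], [0.26, 2.73], [-2.93, 2.93]. Speed limits (rad/s): [2.57, 2.57, 3.01, 3.14, 3.14, 3.14].

## Interface

Orientations are given as a unit quaternion [w, x, y, z].
In Python, from workcell import ctrl, eyes gives the robot as it stands.
- The arm moves only by the tool send_rows, never from a script. Its argument "steps" is a list of rows, each an object of numbers: "x", "y", "z": the shift along the tool's x, y, z in mm; "ax", "ay", "az": the turn, a rotation vector about the tool's x, y, z in rad; "grip": the opening in per cent of the stroke, from 0 (shut) to 100 (fully open). In form: [{"x": .., "y": .., "z": .., "ax": .., "ay": .., "az": .., "grip": ..}, ...]. A call has 1 to 8 rows; each row shifts and turns the commanded pose from where the row before left it, along the tool's axes as they then stand; what a row does not reach is not made up. A row lasts 1/10 s, in which the tool goes at most 50 mm and 8.59 degrees, less where a joint would pass 70% of its speed; a pose out of reach is approached as far as the arm can. A call with a gripper value outside its range is refused whole. The fingers move at their own pace and stop on an object; "force" is the grip in N (left out, the last holds). Time passes only in rows, so rows that do not move let the fingers close. It gives the time, the measured TCP pose, the force, the opening and the grip force at its end, in the units of the state.
- ctrl.read_state(): the state, without advancing time (a new reading comes with each control period).
- eyes.capture(name): name is "side" or "top"; returns (picture, depth): 420x560x3 uint8, blue, green, red; 420x560 float32, m along the optical axis (not along the pixel's ray), 0 where there is no reading.
- eyes.camera_info(name): a dict with "fx", "fy", "cx", "cy" (pixels), "xyz" and "rotation" of the camera in the world. Camera axes: x right, y down, z forward; pixel columns grow to the right and rows downward; lengths in m; the calibration is good to about 2 mm. A picture is of the moment at which its call begins. camera_info takes no time and is no camera call.
- ctrl.hand_in(): hands the job in; it is judged then, once.
Trained networks look in the newest picture that a camera, given by its name, has taken for a name from the list of things; names that differ only in an ending like _2 or _b are one class to them, and where a whole thing is asked for, a point or a joint stands for the part that bears it (a point fixed in the world has none). Each returns a list of dicts, best first, with "conf" (0 to 1); they miss things now and then, are a little off and sometimes report something else, mostly with a low value. They report only what shows in the picture. A call takes as long as a camera call. They do not tell look-alikes from the thing itself.
- eyes.recognise(camera, target): "position" ([x, y, z] in m, in world coordinates, good to about 4 mm: the middle of the surface that is visible of it).
- eyes.masks_of(camera, target): "pixels" (420x560 bool, what is visible of it).
The state is a dict: "time": time; "joint_positions": joint angles; "qvel": joint speeds; "effort": joint torques, N m; "position": TCP position; "tool_rot": TCP orientation; "wrist_force": force on the tool from outside, world axes, zero at the start; "wrist_torque": the same for the moment, N m; "width": finger opening in m; "gripper_force": force on a finger pad.
Only numpy, scipy, OpenCV 4.12 (cv2) and the standard library are available. Lean on these libraries where they do the work, as an engineer would, in place of code of your own. Each camera call takes 0.05 s, during which the arm holds its last target. There are 200 camera calls.

## Working session

There is one attempt and no reset: what is moved stays moved. The work goes in short steps, Python scripts to look and compute and a tool call to move; the robot and the scene stay as the last step left them, time stands still between calls to the robot, and variables do not carry over. Pictures are saved under pics/ and viewed, at most 10 in all, crops included, and the job is handed in when it is done.

Besides the shell and the picture viewer there is one more tool, called after ">>>" by a JSON object that holds its "method" and its "body". send_rows: Moves the arm, as the interface text tells. Its arguments: {"type":"object","properties":{"steps":{"type":"array","items":{"type":"object","properties":{"x":{"type":"number"},"y":{"type":"number"},"z":{"type":"number"},"ax":{"type":"number"},"ay":{"type":"number"},"az":{"type":"number"},"grip":{"type":"number"}}}},"force":{"type":"number"}},"required":["steps"]}

```bash
ls; mkdir -p pics; cat > h.py <<'E'
import numpy as np, cv2
from workcell import ctrl, eyes
from scipy.spatial.transform import Rotation as R
def info(n):
    c=eyes.camera_info(n); r=np.array(c["rotation"],float)
    if r.size==4: r=R.from_quat(r.ravel()[[1,2,3,0]]).as_matrix()
    return c,r,np.array(c["xyz"])
def cloud(n,d):
    c,r,t=info(n); v,u=np.mgrid[:420,:560]
    p=np.stack([(u-c["cx"])/c["fx"]*d,(v-c["cy"])/c["fy"]*d,d],-1)
    return p@r.T+t
def proj(n,P):
    c,r,t=info(n); q=(np.atleast_2d(P)-t)@r
    return np.c_[q[:,0]/q[:,2]*c["fx"]+c["cx"],q[:,1]/q[:,2]*c["fy"]+c["cy"]]
E
python3 - <<'E'
from h import *
for n in("top","side"):
    im,d=eyes.capture(n); cv2.imwrite(f"pics/{n}0.png",im); np.save(n+"0.npy",d); print(n,info(n))
    for t in("probe","stand","base_plate","mount_a","pintop_a"):
        for r in eyes.recognise(n,t): print(t,np.round(r["position"],3),round(r["conf"],2),np.round(proj(n,r["position"])[0]))
print(ctrl.read_state())
E
```

```text
pics
top ({'fx': 518.5568378358107, 'fy': 518.5568378358107, 'cx': 274.1511780705152, 'cy': 199.72811412053494, 'xyz': array([ 0.17973099, -0.08254943,  1.99414547]), 'rotation': array([ 0.06387966, -0.69991429,  0.70856986, -0.06299307])}, array([[-1.20787493e-02, -9.83828392e-01,  1.78705898e-01],
       [-9.99924295e-01,  1.23037161e-02,  1.50584681e-04],
       [-2.34689612e-03, -1.78690551e-01, -9.83902525e-01]]), array([ 0.17973099, -0.08254943,  1.99414547]))
probe [ 0.356 -0.668  0.031] 0.77 [429. 245.]
probe [ 0.495 -0.264  0.051] 0.58 [322. 209.]
probe [ 0.535 -0.002  0.016] 0.56 [254. 201.]
probe [ 0.267 -0.253  0.026] 0.53 [320. 270.]
stand [0.478 0.292 0.007] 0.96 [178. 217.]
base_plate [0.532 0.002 0.015] 0.95 [252. 202.]
base_plate [ 0.476 -0.479  0.023] 0.67 [378. 214.]
mount_a [ 0.579 -0.044  0.048] 0.54 [264. 188.]
mount_a [0.483 0.047 0.048] 0.46 [240. 213.]
side ({'fx': 428.3795714009134, 'fy': 428.3795714009134, 'cx': 285.8905986247863, 'cy': 210.1699021066649, 'xyz': array([-0.09226315, -0.77002616,  1.05612842]), 'rotation': array([-0.34562647,  0.86712659, -0.
[... 873 characters left out ...]
 0.6, 'joint_positions': array([-1.40730592e+00,  5.21825875e-02,  1.40068169e+00, -1.54602476e-05,
        1.68859878e+00, -7.03209140e-02]), 'qvel': array([ 0.00223278, -0.00174005, -0.00090617,  0.00108499,  0.00017952,
        0.00095305]), 'effort': array([-1.02645659e-03, -3.81355226e+01, -3.60180044e+01, -6.86977660e-05,
        2.94011597e-04, -3.63620472e-06]), 'position': array([ 0.12164715, -0.51073824,  0.23134171]), 'tool_rot': array([ 6.50864324e-05,  9.93174416e-01,  1.16638649e-01, -4.65059674e-06]), 'wrist_force': array([-0.55783817,  0.67797593, -0.05247405]), 'wrist_torque': array([-0.03914417, -0.00906251, -0.01941857]), 'gripper_force': 0.0, 'width': 0.08518819957127051}
```

View pics/top0.png

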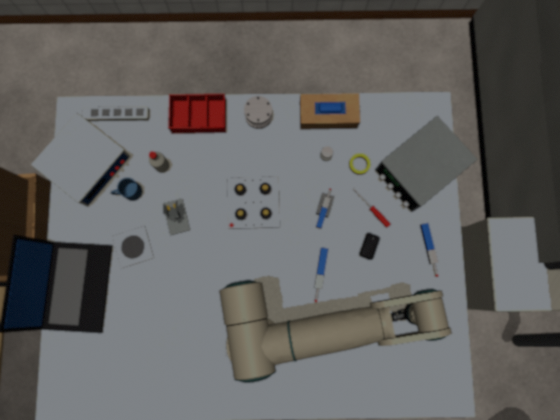

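View pics/side0.png

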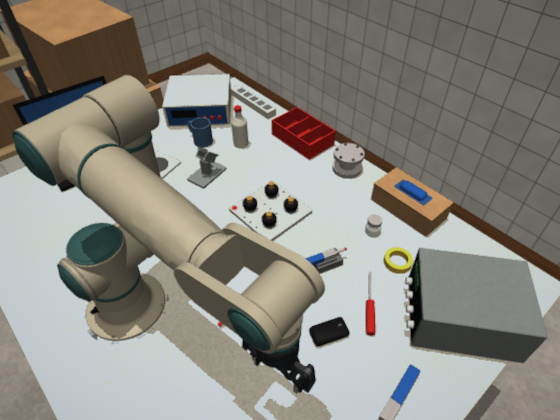

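The job's probe is the one in the cradle, at top (323,211) and side (325,258). Three things could be taken for it:
- The loose blue/grey bar at top (320,270), longer.
- The loose bar at top (429,245), longer; also at side (400,395).
- The blue block on the orange box at (330,108).

The stand is at (176,213). The plate is at (252,202), with the red dot at (231,225).

```bash
python3 - <<'E'
from h import *
im=cv2.imread("pics/top0.png"); im2=cv2.imread("pics/side0.png")
a=cv2.resize(im[180:240,295:355],(400,400),interpolation=cv2.INTER_CUBIC)
b=cv2.resize(im2[230:290,290:370],(400,300),interpolation=cv2.INTER_CUBIC)
c=cv2.resize(im2[140:195,180:240],(400,300),interpolation=cv2.INTER_CUBIC)
e=cv2.resize(im[190:240,155:205],(400,400),interpolation=cv2.INTER_CUBIC)
o=np.zeros((600,800,3),np.uint8); 
o[:300,:400]=cv2.resize(a,(400,300));o[:300,400:]=b;o[300:,:400]=cv2.resize(e,(400,300));o[300:,400:]=c
cv2.imwrite("pics/crop1.png",o)
for n in("top","side"):
    I=im if n=="top" else im2
    d=np.load(n+"0.npy"); P=cloud(n,d); hsv=cv2.cvtColor(I,cv2.COLOR_BGR2HSV)
    H,S,V=[hsv[...,k].astype(int) for k in range(3)]
    near=lambda x,y,r:(np.hypot(P[...,0]-x,P[...,1]-y)<r)
    blue=(H>100)&(H<125)&(S>120)&near(.49,-.265,.12)&(P[...,2]>.02)
    q=P[blue]; print(n,"blue",len(q),q.mean(0).round(4))
    w,v=np.linalg.eigh(np.cov(q[:,:2].T)); print("axis",v[:,1],w**.5*12**.5)
    red=((H<10)|(H>170))&(S>110)&near(.53,-.29,.1); q=P[red]; print("redball",len(q),q.mean(0).round(4))
    red=((H<10)|(H>170))&(S>110)&near(.45,.09,.06); q=P[red]; print("reddot",len(q),q.mean(0).round(4))
    brass=(H>12)&(H<32)&(S>70)&near(.53,0,.12)&(P[...,2]>.045)
    k,l,st,ce=cv2.connectedComponentsWithStats(brass.astype(np.uint8))
    for i in range(1,k):
        q=P[l==i]; print("pin",len(q),q.mean(0).round(4),np.median(q[:,2]).round(4),q[:,2].max().round(4), ce[i].round(1))
    # nuts: dark
    dk=(V<70)&near(.53,0,.11)&(P[...,2]>.03)
    k,l,st,ce=cv2.connectedComponentsWithStats(dk.astype(np.uint8))
    for i in range(1,k):
        if st[i,4]>15: q=P[l==i]; print("nut",len(q),((q.min(0)+q.max(0))/2).round(4),np.median(q[:,2]))
    # stand
    m=near(.47,.29,.11)&(P[...,2]>.006)&(P[...,2]<.2); q=P[m]
    k,l,st,ce=cv2.connectedComponentsWithStats(m.astype(np.uint8)); i=1+st[1:,4].argmax(); q=P[l==i]
    f=q[(q[:,2]<.016)][:,:2]; r=cv2.minAreaRect((q[:,:2]*1000).astype(np.float32)); print("stand all",len(q),r)
    print("foot",cv2.minAreaRect((f*1000).astype(np.float32)),len(f))
    g=q[q[:,2]>.05]; print("high",g.mean(0),g[:,2].max())
    y=(H>20)&(H<35)&(S>80)&near(.47,.29,.1); print("yellow",y.sum(),P[y].mean(0) if y.any() else 0)
    m=near(.532,0,.15)&(abs(P[...,2]-.015)<.006); q=P[m]; print("plate",cv2.minAreaRect((q[:,:2]*1000).astype(np.float32)))
E
```

```text
top blue 93 [ 0.465  -0.2599  0.0517]
axis [-0.94902494  0.31520098] [0.0182074  0.07538945]
redball 0 [nan nan nan]
reddot 5 [0.4439 0.084  0.0159]
pin 39 [0.5787 0.0483 0.0616] 0.0652 0.0768 [239.7 187.7]
pin 43 [ 0.5795 -0.0469  0.059 ] 0.0568 0.0755 [264.7 187.4]
pin 41 [ 0.4842 -0.0488  0.0588] 0.0585 0.0812 [265.4 212.1]
pin 41 [0.4827 0.0472 0.0589] 0.0604 0.0759 [240.  212.8]
nut 68 [ 0.5797 -0.0478  0.0486] 0.048432824053597945
nut 66 [0.5774 0.048  0.0509] 0.048001880826299304
nut 67 [0.4799 0.0462 0.0449] 0.04842040300929762
nut 64 [ 0.4826 -0.0488  0.0458] 0.0488516975224732
stand all 639 ((481.10107421875, 294.69677734375), (153.50299072265625, 116.82256317138672), 35.499183654785156)
foot ((481.10107421875, 294.69677734375), (153.50299072265625, 116.82256317138672), 35.499183654785156) 339
high [0.48798441 0.30265812 0.08506404] 0.1253456905585455
yellow 31 [0.50746693 0.31102367 0.063166  ]
plate ((535.2986450195312, -8.038162231445312), (284.39105224609375, 280.3601989746094), 62.930965423583984)
side blue 123 [ 0.4807 -0.2661  0.0506]
axis [-0.93417985  0.35680247] [
[... 319 characters left out ...]
6 215.2]
nut 114 [0.5761 0.0477 0.0492] 0.048535436837730095
nut 125 [0.4834 0.0445 0.0459] 0.048545305982098386
nut 123 [ 0.5811 -0.0458  0.0466] 0.04762358776199771
nut 126 [ 0.4845 -0.0482  0.0465] 0.04858036725202253
stand all 777 ((474.4193115234375, 318.1940002441406), (133.0482635498047, 120.39241027832031), 14.557486534118652)
foot ((474.7135314941406, 318.70098876953125), (133.01268005371094, 120.28610229492188), 14.135842323303223) 423
high [0.48586589 0.29928151 0.08441755] 0.11800972576172686
yellow 0 0
plate ((531.4849853515625, 11.268409729003906), (202.81044006347656, 222.8828582763672), 1.306700348854065)<stdin>:18: RuntimeWarning: Mean of empty slice.
  ret = um.true_divide(
```

View pics/crop1.png

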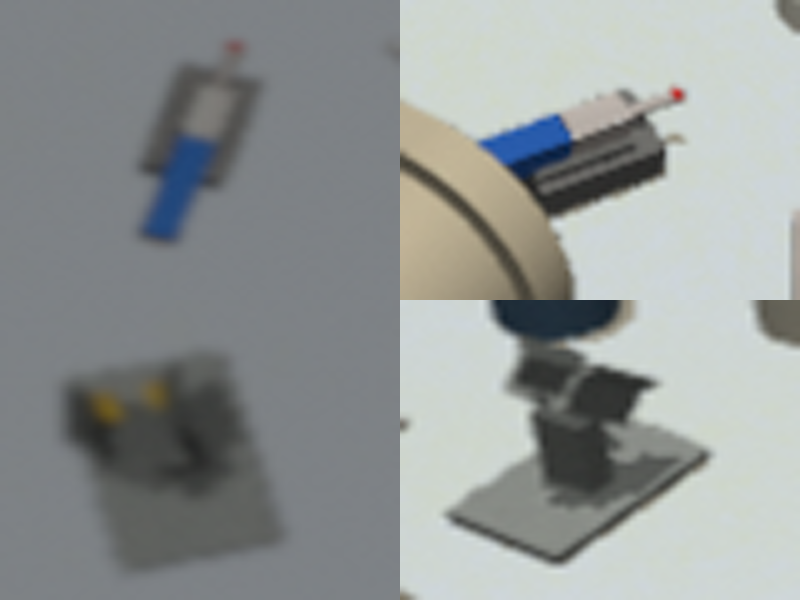

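The crop confirms the choice: the small probe in its cradle, ball at top (330,189), rear end at (319,227). The stand's yellow lips are at (168,207) and (174,205), with the trough pointing away from the robot and turned a little left. Next I fit both poses from pixels in both views.

```bash
python3 - <<'E'
from h import *
from scipy.optimize import least_squares
F=np.array([[-65,40,10],[-65,-40,10],[65,-40,10]])/1000
def tw(p,L): 
    return L@R.from_euler("z",p[2]).as_matrix().T+[p[0],p[1],0]
T=np.array([[170.2,235.2],[190.3,230.0],[182.7,198.2]])-.5
S=np.array([[187.2,179.6],[203.5,187.7],[226.5,168.4]])-.5
f=lambda p:np.r_[(proj("top",tw(p,F))-T).ravel()*1.5,(proj("side",tw(p,F))-S).ravel()]
r=least_squares(f,[.48,.3,.1]); print("stand",r.x.round(4),f(r.x).round(1))
# sticking-out check: trough lips
G=np.array([[-65,0,0.041*1000]])/1000
B=np.array([[95,0,41],[-60,0,52]])/1000
Bs=np.array([[95,0,41]])/1000
TB=np.array([[330.2,189.4],[319.2,227.2]])-.5
SB=np.array([[290+277/5,230+95/5]])-.5
g=lambda p:np.r_[(proj("top",tw(p,B))-TB).ravel(),(proj("side",tw(p,Bs))-SB).ravel()]
q=least_squares(g,[.5,-.27,-.3]); print("probe",q.x.round(4),g(q.x).round(1))
# blue/steel boundary centroid: blue centre x=-20
print(tw(q.x,np.array([[-.02,0,.052]])))
im=cv2.imread("pics/side0.png");im=cv2.resize(im[130:200,170:250],None,fx=8,fy=8,interpolation=cv2.INTER_CUBIC)
it=cv2.imread("pics/top0.png")
for n,I,o in(("side",im,(170,130)),):
    P=tw(r.x,np.array([[x,y,z] for z in(0,10) for x in(-65,65) for y in(-40,40)]+[[-44,0,149],[-2,0,107],[68,0,37]])/1000)
    for u in proj(n,P): cv2.circle(I,tuple(int(v) for v in ((u-o)*8+4)),3,(0,0,255),-1)
it=cv2.resize(it[185:245,150:210],None,fx=8,fy=8,interpolation=cv2.INTER_CUBIC)
for u in proj("top",P): cv2.circle(it,tuple(int(v) for v in ((u-(150,185))*8+4)),3,(0,0,255),-1)
o=np.zeros((560,1120,3),np.uint8);o[:,:640]=im;o[:480,640:]=it
cv2.imwrite("pics/c2.png",cv2.resize(o,(800,400)))
E
```

```text
stand [0.4807 0.2986 0.2474] [-0.2  0.2  0.   0.1 -0.  -0.3 -0.3  0.1  0.1  0.5  0.5 -0.2]
probe [ 0.4847 -0.2665 -0.2955] [-0.5 -0.4  0.  -0.1 -0.   0.7]
[[ 0.46561666 -0.26069401  0.052     ]]
```

View pics/c2.png

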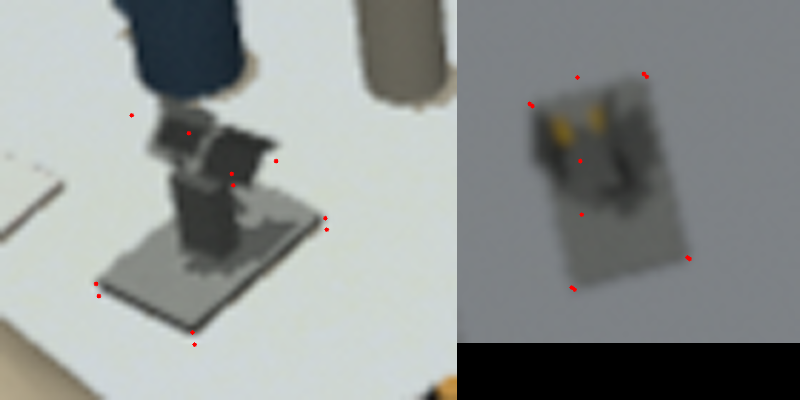

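```bash
cat >> h.py <<'E'
from scipy.spatial.transform import Slerp
PR=np.array([.4847,-.2665,-.2955]); ST=np.array([.4807,.2986,.2474])
C=np.array([[.4822,.0472],[.5782,.0488],[.5798,-.0472],[.4838,-.0488]])
def rot(yaw,tilt): return R.from_euler("z",yaw)*R.from_euler("y",-tilt)*R.from_euler("x",np.pi)
def dirs(yaw,pitch): return np.array([np.cos(pitch)*np.cos(yaw),np.cos(pitch)*np.sin(yaw),-np.sin(pitch)])
def cur():
    s=ctrl.read_state(); q=np.array(s["tool_rot"]); return np.array(s["position"]),R.from_quat(q[[1,2,3,0]]),s
def plan(p,r,p1,r1,n,show=True):
    "n rows, straight line + slerp; prints rounded rows, returns pose reached"
    sl=Slerp([0,1],R.concatenate([r,r1])); pc,rc=np.array(p),r; o=[]
    for i in range(1,n+1):
        pt=p+(p1-p)*i/n; rt=sl(i/n)
        s=np.round(rc.inv().apply(pt-pc)*1000,1); a=np.round((rc.inv()*rt).as_rotvec(),3)
        pc=pc+rc.apply(s/1000); rc=rc*R.from_rotvec(a)
        o.append("{"+",".join(f'"{k}":{v:g}' for k,v in zip(("x","y","z","ax","ay","az"),[*s,*a]) if v)+"}")
    if show: 
        for k in range(0,n,8): print("["+",".join(o[k:k+8])+"]")
    return pc,rc
Q=np.pi/4
E
python3 - <<'E'
from h import *
p,r,s=cur()
d=dirs(PR[2],0); rt=rot(PR[2],Q); z=rt.apply([0,0,1])
T=np.r_[PR[:2],.041]-.042*d+.019*z; print(T, s["position"])
a=plan(p,r,T-.09*z+[0,0,.05],rt,14); print(a[0]); plan(*a,T-.04*z,rt,3)
E
```

```text
[ 0.45737313 -0.25818136  0.02756497] [ 0.12164715 -0.51073824  0.23134171]
[{"x":23.6,"y":-14.3,"z":6.4,"ax":-0.015,"ay":0.055,"az":0.036},{"x":22.7,"y":-15.2,"z":7.5,"ax":-0.015,"ay":0.055,"az":0.036},{"x":21.6,"y":-16.2,"z":8.5,"ax":-0.014,"ay":0.054,"az":0.036},{"x":20.6,"y":-17,"z":9.4,"ax":-0.015,"ay":0.055,"az":0.035},{"x":19.4,"y":-17.9,"z":10.2,"ax":-0.015,"ay":0.055,"az":0.036},{"x":18.2,"y":-18.7,"z":11,"ax":-0.015,"ay":0.055,"az":0.036},{"x":16.9,"y":-19.5,"z":11.6,"ax":-0.015,"ay":0.054,"az":0.036},{"x":15.5,"y":-20.3,"z":12.3,"ax":-0.015,"ay":0.055,"az":0.036}]
[{"x":14.1,"y":-21,"z":12.7,"ax":-0.014,"ay":0.055,"az":0.035},{"x":12.7,"y":-21.6,"z":13.2,"ax":-0.015,"ay":0.055,"az":0.036},{"x":11.1,"y":-22.3,"z":13.5,"ax":-0.015,"ay":0.054,"az":0.036},{"x":9.5,"y":-22.9,"z":13.7,"ax":-0.015,"ay":0.055,"az":0.036},{"x":8,"y":-23.3,"z":13.9,"ax":-0.015,"ay":0.055,"az":0.036},{"x":6.3,"y":-23.9,"z":13.9,"ax":-0.015,"ay":0.055,"az":0.036}]
[ 0.39649254 -0.23962212  0.14113763]
[{"x":-11.8,"z":28.4},{"x":-11.8,"z":28.5},{"x":-11.7,"z":28.4}]
```

>>> {"method": "send_rows", "body": {"steps": [{"x":24,"y":-14,"z":6,"ax":-0.015,"ay":0.055,"az":0.036,"grip":100},{"x":23,"y":-15,"z":7,"ax":-0.015,"ay":0.055,"az":0.036},{"x":22,"y":-16,"z":8,"ax":-0.015,"ay":0.055,"az":0.036},{"x":20,"y":-17,"z":9,"ax":-0.015,"ay":0.055,"az":0.036},{"x":19,"y":-18,"z":10,"ax":-0.015,"ay":0.055,"az":0.036},{"x":18,"y":-19,"z":11,"ax":-0.015,"ay":0.055,"az":0.036},{"x":17,"y":-20,"z":11,"ax":-0.015,"ay":0.055,"az":0.036},{"x":15,"y":-20,"z":12,"ax":-0.015,"ay":0.055,"az":0.036}], "force": 100}}

```text
invalid input
```

>>> {"method": "send_rows", "body": {"steps": [{"x":14,"y":-21,"z":13,"ax":-0.015,"ay":0.055,"az":0.036},{"x":13,"y":-22,"z":13,"ax":-0.015,"ay":0.055,"az":0.036},{"x":11,"y":-22,"z":13,"ax":-0.015,"ay":0.055,"az":0.036},{"x":10,"y":-23,"z":13,"ax":-0.015,"ay":0.055,"az":0.036},{"x":8,"y":-23,"z":13,"ax":-0.015,"ay":0.055,"az":0.036},{"x":6,"y":-24,"z":13,"ax":-0.015,"ay":0.055,"az":0.036},{}]}}

```text
invalid input
```

```bash
python3 - <<'E'
from h import *
p,r,s=cur(); print(p,s["joint_positions"],s["time"],s["wrist_force"])
d=dirs(PR[2],0); rt=rot(PR[2],Q); z=rt.apply([0,0,1])
T=np.r_[PR[:2],.041]-.042*d+.019*z
a=plan(p,r,T-.04*z,rt,4); print((rt.inv()*r).as_rotvec())
plan(*a,T,rt,3)
im,dd=eyes.capture("top");cv2.imwrite("pics/t1.png",im[150:300,250:400])
E
```

```text
[ 0.12164715 -0.51073824  0.23134171] [-1.40730592e+00  5.21825875e-02  1.40068169e+00 -1.54602476e-05
  1.68859878e+00 -7.03209140e-02] 0.6 [-0.55783817  0.67797593 -0.05247405]
[{"x":90.2,"y":-45.6,"z":43.9,"ax":-0.052,"ay":0.192,"az":0.125},{"x":73.9,"y":-58.4,"z":56.9,"ax":-0.052,"ay":0.191,"az":0.126},{"x":54,"y":-69.8,"z":65.9,"ax":-0.052,"ay":0.192,"az":0.125},{"x":31.5,"y":-78.8,"z":70.3,"ax":-0.052,"ay":0.192,"az":0.126}]
[ 0.20763146 -0.76658484 -0.50161954]
[{"z":13.3},{"z":13.4},{"z":13.3}]
```

>>> {"method": "send_rows", "body": {"steps": [{"x":24,"y":-14,"z":6,"ax":-0.015,"ay":0.055,"az":0.036,"grip":100},{"x":23,"y":-15,"z":7,"ax":-0.015,"ay":0.055,"az":0.036,"grip":100},{"x":22,"y":-16,"z":8,"ax":-0.015,"ay":0.055,"az":0.036,"grip":100},{"x":20,"y":-17,"z":9,"ax":-0.015,"ay":0.055,"az":0.036,"grip":100},{"x":19,"y":-18,"z":10,"ax":-0.015,"ay":0.055,"az":0.036,"grip":100},{"x":18,"y":-19,"z":11,"ax":-0.015,"ay":0.055,"az":0.036,"grip":100},{"x":17,"y":-20,"z":11,"ax":-0.015,"ay":0.055,"az":0.036,"grip":100},{"x":15,"y":-20,"z":12,"ax":-0.015,"ay":0.055,"az":0.036,"grip":100}], "force": 100}}

```text
time: 1.45
position: [0.2786, -0.3551, 0.1824]
tool_rot: [0.034, 0.974, -0.03, 0.224]
wrist_force: [0.3, -1.0, -0.3]
width: 0.0855
gripper_force: 0.0
```

>>> {"method": "send_rows", "body": {"steps": [{"x":14,"y":-21,"z":13,"ax":-0.015,"ay":0.055,"az":0.036,"grip":100},{"x":13,"y":-22,"z":13,"ax":-0.015,"ay":0.055,"az":0.036,"grip":100},{"x":11,"y":-22,"z":13,"ax":-0.015,"ay":0.055,"az":0.036,"grip":100},{"x":10,"y":-23,"z":13,"ax":-0.015,"ay":0.055,"az":0.036,"grip":100},{"x":8,"y":-23,"z":13,"ax":-0.015,"ay":0.055,"az":0.036,"grip":100},{"x":6,"y":-24,"z":13,"ax":-0.015,"ay":0.055,"az":0.036,"grip":100},{"x":0,"y":0,"z":0,"ax":0,"ay":0,"az":0,"grip":100}], "force": 100}}

```text
time: 2.15
position: [0.395, -0.2365, 0.1441]
tool_rot: [0.056, 0.913, -0.136, 0.38]
wrist_force: [-0.8, 0.3, -0.3]
width: 0.0854
gripper_force: 0.0
```

```bash
python3 - <<'E'
from h import *
p,r,s=cur(); print(p,s["joint_positions"],s["time"],s["wrist_force"])
d=dirs(PR[2],0); rt=rot(PR[2],Q); z=rt.apply([0,0,1])
T=np.r_[PR[:2],.041]-.042*d+.019*z
a=plan(p,r,T-.04*z,rt,4); print((rt.inv()*r).as_rotvec())
plan(*a,T,rt,3)
E
```

```text
[ 0.39503732 -0.23646307  0.14411388] [-0.85439612 -0.66414449  2.30851249  0.51977535  0.86265092  0.79987101] 2.15 [-0.7567172   0.34256575 -0.28695582]
[{"x":-9,"y":0.7,"z":22.2,"ay":-0.001},{"x":-9,"y":0.7,"z":22.3,"ax":-0.001,"az":-0.001},{"x":-9,"y":0.7,"z":22.2,"ay":-0.001},{"x":-8.9,"y":0.6,"z":22.3,"ax":-0.001,"ay":-0.001}]
[0.00160305 0.00257784 0.00108366]
[{"z":13.3},{"z":13.4},{"z":13.3}]
```

>>> {"method": "send_rows", "body": {"steps": [{"x":-9,"y":0.7,"z":22,"ax":0,"ay":0,"az":0,"grip":100},{"x":-9,"y":0.7,"z":22,"ax":0,"ay":0,"az":0,"grip":100},{"x":-9,"y":0.7,"z":22,"ax":0,"ay":0,"az":0,"grip":100},{"x":-9,"y":0.6,"z":22,"ax":0,"ay":0,"az":0,"grip":100},{"x":0,"y":0,"z":0,"ax":0,"ay":0,"az":0,"grip":100}], "force": 100}}

```text
time: 2.65
position: [0.4284, -0.2524, 0.0555]
tool_rot: [0.055, 0.914, -0.138, 0.378]
wrist_force: [-0.6, -0.0, 0.0]
width: 0.0856
gripper_force: 0.0
```

```bash
python3 - <<'E'
from h import *
p,r,s=cur(); print(p,s["joint_positions"],s["time"],s["wrist_force"])
d=dirs(PR[2],0); rt=rot(PR[2],Q); z=rt.apply([0,0,1])
T=np.r_[PR[:2],.041]-.042*d+.019*z
plan(p,r,T,rt,3)
eyes.capture("top"); im,_=eyes.capture("side")
cv2.imwrite("pics/s1.png",cv2.resize(im[200:300,240:370],None,fx=5,fy=5,interpolation=cv2.INTER_CUBIC))
E
```

```text
[ 0.42835085 -0.25241278  0.05546268] [-0.80357884 -0.32367667  2.28428418  0.68382236  0.57455609  0.59844274] 2.65 [-0.59216401 -0.00312694  0.02782091]
[{"x":0.4,"y":-1,"z":13.5,"ay":0.001,"az":-0.001},{"x":0.4,"y":-1,"z":13.5,"az":-0.001},{"x":0.3,"y":-0.9,"z":13.5,"ay":0.001,"az":-0.002}]
```

View pics/s1.png

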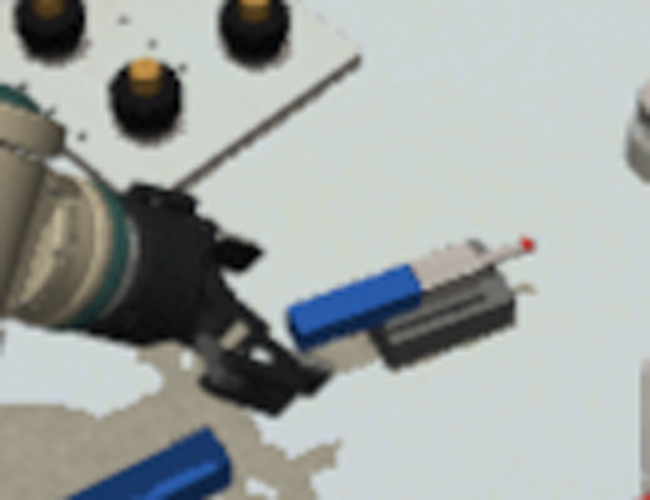

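The open fingers straddle the rear of the probe's handle: fingers at crop (250,250) and (300,375), handle end at (300,330). Going in and closing.

>>> {"method": "send_rows", "body": {"steps": [{"x":0.4,"y":-1,"z":13.5,"ax":0,"ay":0,"az":0,"grip":100},{"x":0.4,"y":-1,"z":13.5,"ax":0,"ay":0,"az":0,"grip":100},{"x":0.3,"y":-1,"z":13.5,"ax":0,"ay":0,"az":0,"grip":100},{"x":0,"y":0,"z":0,"ax":0,"ay":0,"az":0,"grip":10},{"x":0,"y":0,"z":0,"ax":0,"ay":0,"az":0,"grip":10},{"x":0,"y":0,"z":0,"ax":0,"ay":0,"az":0,"grip":10},{"x":0,"y":0,"z":0,"ax":0,"ay":0,"az":0,"grip":10},{"x":0,"y":0,"z":0,"ax":0,"ay":0,"az":0,"grip":10}], "force": 100}}

```text
time: 3.55
position: [0.4585, -0.259, 0.0319]
tool_rot: [0.057, 0.913, -0.137, 0.381]
wrist_force: [-3.5, 1.9, 4.5]
width: 0.0205
gripper_force: 97.4
```

```bash
python3 - <<'E'
from h import *
p,r,s=cur(); print(p,s["joint_positions"],s["time"],s["wrist_force"],s["wrist_torque"],s["width"],s["gripper_force"])
print((rot(PR[2],Q).inv()*r).as_rotvec())
# lift 100 straight up
a=plan(p,r,p+[0,0,.11],r,4)
# then to above stand, vertical tool
d=dirs(ST[2],Q); up=np.array([0,0,1.])
rt=rot(ST[2],0); seat=np.r_[ST[:2],.107]-.002*dirs(ST[2],0)
T=seat-.042*d+.019*np.array([0,0,-1]); print("T",T)
n=np.cross(d,[-np.sin(ST[2]),np.cos(ST[2]),0]); n*=np.sign(n[2]); print(n)
pre=T-.06*d+.03*n+[0,0,.03]
print("pre",pre)
way=np.array([.40,-.02,.24]); rm=Slerp([0,1],R.concatenate([r,rt]))(.5)
b=plan(*a,way,rm,8); plan(*b,pre,rt,10)
E
```

```text
[ 0.45851434 -0.25901391  0.03189436] [-0.75216897 -0.16040978  2.21710492  0.76587719  0.46561835  0.53012301] 3.55 [-3.52666909  1.88605096  4.54775138] [0.17725345 0.14170538 0.19237908] 0.020549887225340173 97.38861680030823
[-0.0024425   0.00516846  0.00170739]
[{"x":19.5,"z":-19.3},{"x":19.6,"z":-19.4},{"x":19.5,"z":-19.3},{"x":19.6,"y":0.1,"z":-19.4}]
T [0.44996666 0.29083755 0.11769848]
[0.68557707 0.1731591  0.70710678]
pre [0.42939935 0.28564278 0.2113381 ]
[{"x":-2.4,"y":-26.4,"z":-19.8,"ax":0.014,"ay":-0.048,"az":-0.032},{"x":-2.4,"y":-26.8,"z":-19.4,"ax":0.013,"ay":-0.048,"az":-0.033},{"x":-2.5,"y":-27,"z":-18.9,"ax":0.014,"ay":-0.048,"az":-0.032},{"x":-2.5,"y":-27.5,"z":-18.4,"ax":0.013,"ay":-0.049,"az":-0.032},{"x":-2.6,"y":-27.7,"z":-17.9,"ax":0.014,"ay":-0.048,"az":-0.032},{"x":-2.4,"y":-28.1,"z":-17.4,"ax":0.013,"ay":-0.048,"az":-0.033},{"x":-2.4,"y":-28.4,"z":-16.9,"ax":0.014,"ay":-0.048,"az":-0.032},{"x":-2.3,"y":-28.7,"z":-16.4,"ax":0.013,"ay":-0.048,"az":-0.032}]
[{"x":1.5,"y":-30.7,"z":1.9,"ax":0.011,"ay":-0.039,"az":-0.026},{"x":2.5,"y":-30.7,"z":2.2,"ax":0.011,"ay":-0.038,"az":-0.026},{"x":3.3,"y":-30.6,"z":2.4,"ax":0.01,"ay":-0.039,"az":-0.026},{"x":4.1,"y":-30.4,"z":2.5,"ax":0.011,"ay":-0.038,"az":-0.025},{"x":5.1,"y":-30.3,"z":2.8,"ax":0.011,"ay":-0.039,"az":-0.026},{"x":5.9,"y":-30.1,"z":2.8,"ax":0.011,"ay":-0.038,"az":-0.026},{"x":6.9,"y":-29.9,"z":2.9,"ax":0.011,"ay":-0.039,"az":-0.026},{"x":7.7,"y":-29.7,"z":3,"ax":0.01,"ay":-0.038,"az":-0.026}]
[{"x":8.6,"y":-29.5,"z":2.9,"ax":0.011,"ay":-0.039,"az":-0.026},{"x":9.5,"y":-29.2,"z":3,"ax":0.011,"ay":-0.038,"az":-0.026}]
```

>>> {"method": "send_rows", "body": {"steps": [{"x":10,"y":0,"z":-10,"ax":0,"ay":0,"az":0,"grip":10},{"x":20,"y":0,"z":-20,"ax":0,"ay":0,"az":0,"grip":10},{"x":24,"y":0,"z":-24,"ax":0,"ay":0,"az":0,"grip":10},{"x":24,"y":0,"z":-24,"ax":0,"ay":0,"az":0,"grip":10},{"x":0,"y":0,"z":0,"ax":0,"ay":0,"az":0,"grip":10}], "force": 100}}

```text
time: 4.05
position: [0.4595, -0.2603, 0.1476]
tool_rot: [0.06, 0.911, -0.136, 0.384]
wrist_force: [0.2, 0.0, -0.2]
width: 0.02
gripper_force: 97.7
```

>>> {"method": "send_rows", "body": {"steps": [{"x":-2.4,"y":-26,"z":-20,"ax":0.014,"ay":-0.048,"az":-0.032,"grip":10},{"x":-2.4,"y":-27,"z":-19,"ax":0.014,"ay":-0.048,"az":-0.032,"grip":10},{"x":-2.5,"y":-27,"z":-19,"ax":0.014,"ay":-0.048,"az":-0.032,"grip":10},{"x":-2.5,"y":-27,"z":-18,"ax":0.014,"ay":-0.048,"az":-0.032,"grip":10},{"x":-2.5,"y":-28,"z":-18,"ax":0.014,"ay":-0.048,"az":-0.032,"grip":10},{"x":-2.5,"y":-28,"z":-17,"ax":0.014,"ay":-0.048,"az":-0.032,"grip":10},{"x":-2.5,"y":-28,"z":-17,"ax":0.014,"ay":-0.048,"az":-0.032,"grip":10},{"x":-2.5,"y":-29,"z":-16,"ax":0.014,"ay":-0.048,"az":-0.032,"grip":10}], "force": 100}}

```text
time: 4.85
position: [0.3988, -0.0194, 0.2385]
tool_rot: [0.027, 0.98, -0.007, 0.195]
wrist_force: [-0.1, -1.1, -0.8]
width: 0.0206
gripper_force: 97.9
```

>>> {"method": "send_rows", "body": {"steps": [{"x":1.5,"y":-30.7,"z":2,"ax":0.011,"ay":-0.039,"az":-0.026,"grip":10},{"x":2.5,"y":-30.7,"z":2,"ax":0.011,"ay":-0.039,"az":-0.026,"grip":10},{"x":3.3,"y":-30.6,"z":2,"ax":0.011,"ay":-0.039,"az":-0.026,"grip":10},{"x":4,"y":-30.4,"z":2,"ax":0.011,"ay":-0.039,"az":-0.026,"grip":10},{"x":5,"y":-30,"z":3,"ax":0.011,"ay":-0.039,"az":-0.026,"grip":10},{"x":6,"y":-30,"z":3,"ax":0.011,"ay":-0.038,"az":-0.026,"grip":10},{"x":7,"y":-30,"z":3,"ax":0.011,"ay":-0.038,"az":-0.026,"grip":10},{"x":0,"y":0,"z":0,"ax":0,"ay":0,"az":0,"grip":10}], "force": 100}}

```text
time: 5.65
position: [0.4194, 0.1955, 0.218]
tool_rot: [0.006, 0.995, 0.087, 0.056]
wrist_force: [-0.3, 0.2, -0.9]
width: 0.0204
gripper_force: 98.2
```

```bash
python3 - <<'E'
from h import *
p,r,s=cur(); print(p,s["joint_positions"],s["time"],s["wrist_force"],s["wrist_torque"],s["width"],s["gripper_force"])
# assumed probe in tool
p0=np.array([.45851,-.25901,.03189]); r0=R.from_quat(np.array([.913,-.137,.381,.057])/np.linalg.norm([.913,-.137,.381,.057]))
c=r0.inv().apply(np.r_[PR[:2],.041]-p0); ax=r0.inv().apply(dirs(PR[2],0)); print("c,ax in tool",c,ax)
cw=p+r.apply(c); aw=r.apply(ax); print("pred centre,axis",cw,aw,"tip",cw+.1*aw)
o=[]
for n in("side","top"):
    im,_=eyes.capture(n)
    for x,col in((.095,(0,255,0)),(.06,(0,255,255)),(.02,(255,0,255))):
        u=proj(n,cw+x*aw)[0]; im[int(round(u[1])),int(round(u[0]))]=col
    u0=(proj(n,cw)[0]).astype(int); x0,y0=max(u0[0]-30,0),u0[1]-30
    o.append(cv2.resize(im[y0:y0+60,x0:x0+60],(400,400),interpolation=cv2.INTER_NEAREST)); print(n,x0,y0)
cv2.imwrite("pics/h1.png",np.hstack(o))
E
```

```text
[0.41942469 0.19553969 0.21801448] [ 0.38302703 -0.20440128  1.67364131 -0.04382845  1.56752314  1.77627582] 5.65 [-0.2726828   0.18538611 -0.91530361] [ 3.25095144e-05  1.32052585e-01 -5.95238273e-02] 0.020363895324879866 98.15258502960205
c,ax in tool [ 0.02563232 -0.00052596  0.01295052] [ 0.7033996  -0.00225692  0.71079105]
pred centre,axis [0.4458782  0.20051216 0.20798978] [ 0.76832601  0.12390695 -0.62795081] tip [0.5227108  0.21290286 0.1451947 ]
side 177 116
top 163 187
```

View pics/h1.png

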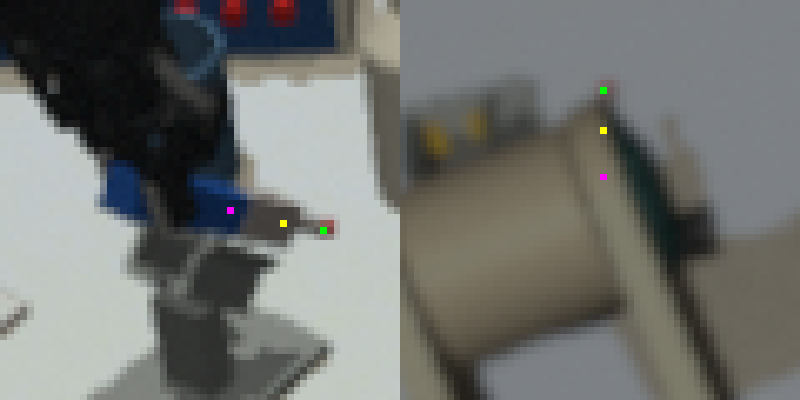

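```bash
cat >> h.py <<'E'
d=dirs(ST[2],Q); nn=np.array([d[2]*-np.cos(ST[2]),-d[2]*np.sin(ST[2]),np.cos(Q)]); seat=np.r_[ST[:2],.107]-.002*dirs(ST[2],0)
E
python3 - <<'E'
from h import *
p,r,s=cur(); print(nn@d,nn)
c=np.array([.0256,-.0005,.01295]); al=np.arctan2(.7034,.7108)
# tool z tilt t: probe pitch below horizontal = 90deg-t-al... axis=sin(al)x+cos(al)z
t=np.pi/2-al-Q; rt=rot(ST[2],t); print(t,rt.apply([.7034,0,.7108]),d)
f=lambda a,b: seat+a*d+b*nn-rt.apply(c)
a=plan(p,r,f(-.005,.05),rt,6); print(a[0]); b=plan(*a,f(-.005,.012),rt,4); b=plan(*b,f(-.005,.002),rt,2)
E
```

```text
0.0 [0.68557707 0.1731591  0.70710678]
0.0052325926053462535 [ 0.68557989  0.17315981 -0.70710968] [ 0.68557707  0.1731591  -0.70710678]
[{"x":12.6,"y":-15.8,"z":11.2,"ax":0.004,"ay":-0.018,"az":-0.012},{"x":12.9,"y":-15.5,"z":11,"ax":0.005,"ay":-0.018,"az":-0.013},{"x":13.3,"y":-15.3,"z":10.9,"ax":0.004,"ay":-0.018,"az":-0.012},{"x":13.7,"y":-15.2,"z":10.7,"ax":0.005,"ay":-0.018,"az":-0.013},{"x":14.1,"y":-14.8,"z":10.6,"ax":0.004,"ay":-0.018,"az":-0.012},{"x":14.5,"y":-14.7,"z":10.3,"ax":0.005,"ay":-0.018,"az":-0.013}]
[0.48484459 0.29911708 0.15868416]
[{"x":-6.8,"z":6.7},{"x":-6.7,"z":6.7},{"x":-6.8,"z":6.6},{"x":-6.7,"z":6.7}]
[{"x":-3.6,"z":3.5},{"x":-3.5,"z":3.5}]
```

>>> {"method": "send_rows", "body": {"steps": [{"x":12.6,"y":-15.8,"z":3,"ax":0.004,"ay":-0.018,"az":-0.012,"grip":10},{"x":13,"y":-15.5,"z":3,"ax":0.005,"ay":-0.018,"az":-0.013,"grip":10},{"x":13.3,"y":-15.3,"z":3,"ax":0.004,"ay":-0.018,"az":-0.012,"grip":10},{"x":13.7,"y":-15.2,"z":3,"ax":0.005,"ay":-0.018,"az":-0.013,"grip":10},{"x":14,"y":-15,"z":3,"ax":0.004,"ay":-0.018,"az":-0.012,"grip":10},{"x":14.5,"y":-14.7,"z":3,"ax":0.005,"ay":-0.018,"az":-0.013,"grip":10},{"x":0,"y":0,"z":15,"ax":0,"ay":0,"az":0,"grip":10},{"x":0,"y":0,"z":0,"ax":0,"ay":0,"az":0,"grip":10}], "force": 100}}

```text
time: 6.55
position: [0.4812, 0.2978, 0.1889]
tool_rot: [0.0, 0.992, 0.122, 0.002]
wrist_force: [-0.6, -1.0, -1.3]
width: 0.0208
gripper_force: 98.2
```

```bash
python3 - <<'E'
from h import *
p,r,s=cur(); print(p,r.as_matrix()[:,2])
c=np.array([.0256,-.0005,.01295]); al=np.arctan2(.7034,.7108); t=np.pi/2-al-Q; rt=rot(ST[2],t)
f=lambda a,b: seat+a*d+b*nn-rt.apply(c)
a=plan(p,r,f(-.005,.03),rt,4); print(a[0]); b=plan(*a,f(-.005,.008),rt,2); b=plan(*b,f(-.005,.002),rt,1)
E
```

```text
[0.48120384 0.29775953 0.18892093] [ 3.49976960e-03 -1.65380055e-04 -9.99993862e-01]
[{"x":-2.6,"y":-0.1,"z":11.1,"az":-0.001},{"x":-2.6,"y":-0.1,"z":11.1,"ax":0.001,"ay":0.001},{"x":-2.6,"y":-0.1,"z":11,"az":-0.001},{"x":-2.6,"y":-0.2,"z":11.1,"ay":0.001}]
[0.47116704 0.29572734 0.14458098]
[{"x":-7.8,"z":7.7},{"x":-7.9,"z":7.8}]
[{"x":-4.2,"z":4.2}]
```

>>> {"method": "send_rows", "body": {"steps": [{"x":-2.6,"y":-0.1,"z":11,"ax":0,"ay":0,"az":0,"grip":10},{"x":-2.6,"y":-0.1,"z":11,"ax":0,"ay":0,"az":0,"grip":10},{"x":-2.6,"y":-0.1,"z":11,"ax":0,"ay":0,"az":0,"grip":10},{"x":-2.6,"y":-0.2,"z":11,"ax":0,"ay":0.002,"az":-0.002,"grip":10},{"x":-7.8,"y":0,"z":7.8,"ax":0,"ay":0,"az":0,"grip":10},{"x":-7.8,"y":0,"z":7.8,"ax":0,"ay":0,"az":0,"grip":10},{"x":-3,"y":0,"z":3,"ax":0,"ay":0,"az":0,"grip":10},{"x":0,"y":0,"z":0,"ax":0,"ay":0,"az":0,"grip":10}], "force": 100}}

```text
time: 7.35
position: [0.4563, 0.2926, 0.1303]
tool_rot: [-0.001, 0.992, 0.124, 0.008]
wrist_force: [5.9, -0.8, 2.7]
width: 0.0202
gripper_force: 98.3
```

```bash
python3 - <<'E'
from h import *
p,r,s=cur(); print(p,s["wrist_force"],s["wrist_torque"])
c=np.array([.0256,-.0005,.01295]); print("rel seat d,n,lat (mm)",[1000*(p+r.apply(c)-seat)@v for v in (d,nn,np.cross(nn,d))])
o=[]
for n in("side","top"):
    im,_=eyes.capture(n); u0=(proj(n,seat)[0]).astype(int); x0,y0=u0-30
    o.append(cv2.resize(im[y0:y0+60,x0:x0+60],(400,400),interpolation=cv2.INTER_CUBIC)); print(n,x0,y0)
cv2.imwrite("pics/h2.png",np.hstack(o))
E
```

```text
[0.45627012 0.29259504 0.13027749] [ 5.8941953  -0.818959    2.72297239] [-0.10037686 -1.49428645 -0.07604809]
rel seat d,n,lat (mm) [np.float64(-5.72888977500607), np.float64(9.486539439191061), np.float64(0.665435946866487)]
side 172 122
top 141 182
```

View pics/h2.png

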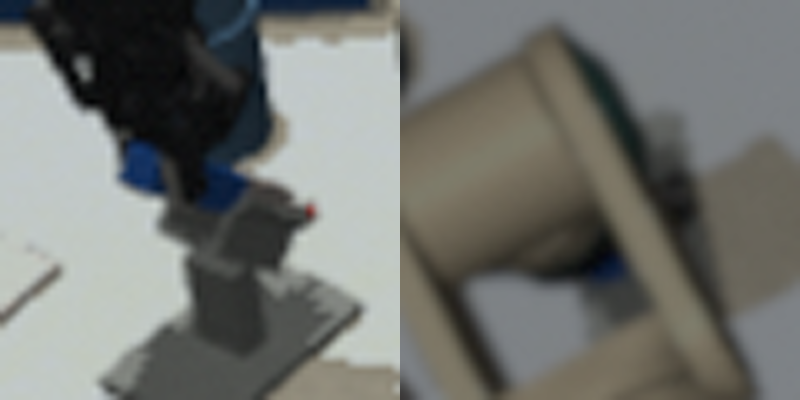

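```bash
python3 - <<'E'
from h import *
p,r,s=cur()
c=np.array([.0256,-.0005,.01295]); ax=np.array([.7034,0,.7108])
cw=p+r.apply(c); aw=r.apply(ax); print("pitch",np.degrees(np.arcsin(-aw[2])), "yaw",np.arctan2(aw[1],aw[0]))
print("ball pred",proj("side",cw+.095*aw),"rear pred",proj("side",cw-.06*aw),"seat ball",proj("side",seat+.095*d), "rear top edges",proj("side",cw-.06*aw+.011*nn))
im,_=eyes.capture("side"); h=cv2.cvtColor(im,cv2.COLOR_BGR2HSV)
m=((h[...,0]<10)|(h[...,0]>170))&(h[...,1]>120); m[:145]=0;m[165:]=0;m[:,:205]=0;m[:,232:]=0
print("ball seen",np.argwhere(m).mean(0)[::-1],m.sum())
cal=lambda pt:None
# pitch rotation about grasp point that best fits ball
g=p-.019*r.apply([0,0,1]); yv=r.apply([0,1,0])
for a in np.radians([-15,-10,-5,0,5]):
    q=R.from_rotvec(a*yv); print(np.degrees(a),proj("side",g+q.apply(cw+.095*aw-g))[0],proj("side",g+q.apply(cw-.06*aw-g))[0], np.degrees(np.arcsin(-q.apply(aw)[2])))
E
```

```text
pitch 44.37210638471231 yaw 0.24782213879690065
ball pred [[217.32831686 154.52731698]] rear pred [[192.19097581 146.72253299]] seat ball [[217.26481532 157.54406365]] rear top edges [[193.40412598 143.67259971]]
ball seen [218. 153.] 1
-14.999999999999998 [212.9684189  163.08926684] [192.66698685 145.27029417] 59.37227310485074
-10.0 [214.55588637 160.32290382] [192.48037699 145.74925466] 54.372204212455074
-5.0 [216.01197072 157.46337006] [192.32129478 146.23461231] 49.3721503105951
0.0 [217.32831686 154.52731698] [192.19097581 146.72253299] 44.37210638471231
5.0 [218.49712409 151.53170957] [192.09041882 147.20916809] 39.37206938539425
```

```bash
python3 - <<'E'
from h import *
lat=np.array([-np.sin(ST[2]),np.cos(ST[2]),0])
im=cv2.imread("pics/top0.png").astype(float); ye=im[...,2]*.5+im[...,1]*.5-im[...,0]
w=ye[195:220,158:185].copy(); w-=np.median(w); w[w<12]=0
k,l=cv2.connectedComponents((w>0).astype(np.uint8))
c,rr,t=info("top")
for i in range(1,k):
    v,u=np.nonzero(l==i); 
    if len(v)<3: continue
    ww=w[l==i]; uc=158+(u*ww).sum()/ww.sum(); vc=195+(v*ww).sum()/ww.sum()
    ray=rr@np.array([(uc-c["cx"])/c["fx"],(vc-c["cy"])/c["fy"],1])
    # intersect plane n=0 (mid lip) of stand
    P=t+ray*(((seat+.0*nn-t)@nn)/(ray@nn)); q=P-seat
    print(len(v),uc,vc,"d,lat mm",1000*q@d,1000*q@lat,1000*q@nn)
for x,y in((60,12),(60,-12)): print(proj("top",seat+x/1000*d+y/1000*lat))
E
```

```text
21 173.91000918273645 205.3287419651056 d,lat mm 43.416570607199134 -11.777121070687777 4.405364961712621e-13
26 168.0017502917153 207.5320886814469 d,lat mm 38.95243891638289 11.012650582057628 3.517186542012496e-13
[[167.67844003 204.48746519]]
[[173.8727719 202.879293 ]]
```

```bash
python3 - <<'E'
from h import *
Rz=R.from_euler("z",ST[2]).as_matrix()
for n in("top","side"):
    D=np.load(n+"0.npy"); P=cloud(n,D).reshape(-1,3); I=cv2.imread(f"pics/{n}0.png").reshape(-1,3)
    q=(P-np.r_[ST[:2],0])@Rz; q*=1000
    m=(abs(q[:,0])<95)&(abs(q[:,1])<65)&(q[:,2]>5)&(q[:,2]<200)
    q,I=q[m],I[m]
    f=q[:,2]<14; print(n,"foot x",np.percentile(q[f,0],[1,99]).round(1),"y",np.percentile(q[f,1],[1,99]).round(1))
    # middle strip: trough floor should satisfy d/n: n=-11
    x,y,z=q.T; dd=.7071*((x+2)-(z-107)); na=.7071*((x+2)+(z-107))
    s=(abs(y)<12)&(z>25)
    print("trough floor: d,n,x,z"); o=np.argsort(dd[s]); A=np.c_[dd,na,x,y,z][s][o]; print(A[::max(1,len(A)//25)].round(0).tolist())
    s=(abs(y)>=18)&(abs(y)<30)&(z>60); B=np.c_[dd,na,x,y,z][s]; print("edge d range",np.percentile(B[:,0],[2,98]),"n max",np.percentile(B[:,1],[90,98]),"lat",np.percentile(B[:,3],[1,99]))
    yl=(I[:,2].astype(int)-I[:,0]>45); print("yellow",np.c_[dd,na,x,y,z][yl].round(0).tolist()[:40])
E
```

```text
top foot x [-89.4  91.1] y [-62.2  62.4]
trough floor: d,n,x,z
[[-19.0, -21.0, -30.0, -1.0, 106.0], [-16.0, -21.0, -28.0, -8.0, 103.0], [-14.0, -19.0, -25.0, 2.0, 103.0], [-11.0, -16.0, -22.0, 2.0, 103.0], [-8.0, -21.0, -22.0, -5.0, 98.0], [-4.0, -13.0, -14.0, 12.0, 101.0], [-1.0, -18.0, -16.0, -10.0, 95.0], [2.0, -19.0, -14.0, 10.0, 92.0], [5.0, -14.0, -8.0, -11.0, 94.0], [7.0, -22.0, -13.0, -5.0, 87.0], [10.0, -20.0, -9.0, -5.0, 86.0], [13.0, -20.0, -7.0, 2.0, 84.0], [16.0, -16.0, -2.0, -10.0, 85.0], [20.0, -17.0, 0.0, -3.0, 81.0], [23.0, -16.0, 3.0, 8.0, 79.0], [25.0, -17.0, 4.0, -7.0, 78.0], [27.0, -14.0, 7.0, -8.0, 78.0], [35.0, -20.0, 8.0, -10.0, 68.0], [38.0, -11.0, 17.0, 11.0, 73.0], [39.0, -18.0, 13.0, -7.0, 67.0], [39.0, -19.0, 13.0, -10.0, 66.0], [45.0, -17.0, 18.0, 8.0, 63.0], [48.0, -15.0, 22.0, 8.0, 63.0], [49.0, -16.0, 21.0, 4.0, 61.0], [51.0, 3.0, 36.0, 10.0, 73.0], [53.0, -18.0, 23.0, -7.0, 57.0], [55.0, -1.0, 36.0, -8.0, 68.0], [57.0, -10.0, 31.0, 10.0, 59.0], [58.0, -17.0, 27.0, 8.0, 54.0]]
edge d range [-9.12063011 57.56226649] n max [12.50347245 14.95124958] lat 
[... 840 characters left out ...]
3.0, -6.0, -11.0, 64.0], [29.0, -38.0, -8.0, 11.0, 60.0], [30.0, -43.0, -11.0, -5.0, 55.0], [31.0, -38.0, -7.0, -7.0, 58.0], [31.0, -38.0, -7.0, 3.0, 58.0], [32.0, -41.0, -8.0, -7.0, 55.0], [36.0, -45.0, -8.0, 3.0, 50.0], [38.0, -47.0, -8.0, 8.0, 47.0], [39.0, -47.0, -8.0, -10.0, 46.0], [41.0, -51.0, -9.0, -10.0, 42.0], [45.0, -49.0, -5.0, -2.0, 40.0], [46.0, -56.0, -9.0, 5.0, 35.0], [47.0, -56.0, -8.0, -4.0, 34.0], [48.0, -59.0, -10.0, -4.0, 31.0], [49.0, -45.0, 1.0, -11.0, 40.0], [52.0, -40.0, 6.0, -12.0, 42.0], [56.0, -36.0, 12.0, -11.0, 42.0], [59.0, -40.0, 12.0, -10.0, 37.0]]
edge d range [-6.57842076 52.46218304] n max [10.68937575 12.67701343] lat [-25.81866038  29.0823291 ]
yellow []
```

The depth profile puts the trough floor and lips about 9 mm nearer the robot than the foot fit, so the handle is sitting on the lips. I'll lift, shift back along the trough and re-seat it.

>>> {"method": "send_rows", "body": {"steps": [{"x":7,"y":0,"z":-7,"ax":0,"ay":0,"az":0,"grip":10},{"x":6,"y":0,"z":-6,"ax":0,"ay":-0.02,"az":0,"grip":10},{"x":-5,"y":0,"z":-5,"ax":0,"ay":-0.02,"az":0,"grip":10},{"x":0,"y":0,"z":0,"ax":0,"ay":0,"az":0,"grip":10}], "force": 100}}

```text
time: 7.9
position: [0.462, 0.2949, 0.1477]
tool_rot: [0.001, 0.992, 0.124, -0.015]
wrist_force: [0.7, 0.2, -1.0]
width: 0.0209
gripper_force: 98.1
```

```bash
sed -i 's/ST=np.array(\[.4807,.2986,.2474\])/ST=np.array([.4720,.2964,.2474])/' h.py; cat > ck.py <<'E'
from h import *
p,r,s=cur(); print(p,s["wrist_force"],s["time"])
g=-np.array([0,0,.019]); q=R.from_rotvec([0,.04,0])
c=np.array([.0256,-.0005,.01295]); c=g+q.apply(c-g); ax=q.apply([.7034,0,.7108]); print(c)
cw=p+r.apply(c); aw=r.apply(ax); print("pitch",np.degrees(np.arcsin(-aw[2])))
print("rel seat d,n,lat (mm)",[round(1000*(cw-seat)@v,1) for v in (d,nn,np.cross(nn,d))])
print("ball pred",proj("side",cw+.095*aw))
im,_=eyes.capture("side"); h=cv2.cvtColor(im,cv2.COLOR_BGR2HSV).astype(int)
m=((h[...,0]<10)|(h[...,0]>170))&(h[...,1]>70); m[:140]=0;m[170:]=0;m[:,:205]=0;m[:,235:]=0
v,u=np.nonzero(m); w=h[v,u,1]; print("ball seen",(u*w).sum()/w.sum(),(v*w).sum()/w.sum(),m.sum())
E
python3 ck.py
```

```text
[0.46196475 0.29486969 0.14772687] [ 0.71554513  0.17280416 -0.95298898] 7.9
[ 0.02685718 -0.0005      0.01190072]
pitch 44.7560910797604
rel seat d,n,lat (mm) [np.float64(-6.8), np.float64(32.8), np.float64(1.5)]
ball pred [[217.73520614 149.97699271]]
ball seen 218.0 150.0 1
```

>>> {"method": "send_rows", "body": {"steps": [{"x":-6,"y":1,"z":6.4,"ax":0,"ay":0,"az":0,"grip":10},{"x":-6,"y":0,"z":6.4,"ax":0,"ay":0,"az":0,"grip":10},{"x":-4,"y":0,"z":4.2,"ax":0,"ay":0,"az":0,"grip":10},{"x":-3,"y":0,"z":3.2,"ax":0,"ay":0,"az":0,"grip":10},{"x":0,"y":0,"z":0,"ax":0,"ay":0,"az":0,"grip":10}], "force": 100}}

```text
time: 8.45
position: [0.4428, 0.2888, 0.1272]
tool_rot: [0.002, 0.992, 0.124, -0.015]
wrist_force: [0.2, 0.5, -1.1]
width: 0.0201
gripper_force: 98.3
```

```bash
python3 ck.py
```

```text
[0.44280602 0.28884809 0.12720985] [ 0.1921088   0.49250521 -1.07338295] 8.45
[ 0.02685718 -0.0005      0.01190072]
pitch 44.75283243505183
rel seat d,n,lat (mm) [np.float64(-6.5), np.float64(4.1), np.float64(0.4)]
ball pred [[215.09321356 157.35323258]]
ball seen 215.0 158.0 1
```

>>> {"method": "send_rows", "body": {"steps": [{"x":-1.5,"y":0,"z":1.5,"ax":0,"ay":0,"az":0,"grip":10},{"x":2.2,"y":0,"z":2,"ax":0,"ay":0,"az":0,"grip":10},{"x":0,"y":0,"z":0,"ax":0,"ay":0,"az":0,"grip":35},{"x":0,"y":0,"z":0,"ax":0,"ay":0,"az":0,"grip":60},{"x":0,"y":0,"z":0,"ax":0,"ay":0,"az":0,"grip":90},{"x":0,"y":0,"z":0,"ax":0,"ay":0,"az":0,"grip":100},{"x":0,"y":0,"z":0,"ax":0,"ay":0,"az":0,"grip":100},{"x":0,"y":0,"z":0,"ax":0,"ay":0,"az":0,"grip":100}], "force": 100}}

```text
time: 9.3
position: [0.4439, 0.2891, 0.1241]
tool_rot: [0.002, 0.992, 0.124, -0.015]
wrist_force: [-0.7, -0.4, -0.2]
width: 0.0852
gripper_force: 0.0
```

>>> {"method": "send_rows", "body": {"steps": [{"x":0,"y":0,"z":-30,"ax":0,"ay":0,"az":0,"grip":100},{"x":0,"y":0,"z":-40,"ax":0,"ay":0,"az":0,"grip":100},{"x":0,"y":0,"z":-40,"ax":0,"ay":0,"az":0,"grip":100},{"x":-30,"y":0,"z":0,"ax":0,"ay":0.1,"az":0,"grip":100},{"x":-30,"y":0,"z":0,"ax":0,"ay":0.1,"az":0,"grip":100},{"x":0,"y":0,"z":0,"ax":0,"ay":0,"az":0,"grip":100}], "force": 100}}

```text
time: 9.9
position: [0.3841, 0.2735, 0.2307]
tool_rot: [-0.01, 0.989, 0.124, 0.084]
wrist_force: [-0.3, 0.8, -0.9]
width: 0.0854
gripper_force: 0.0
```

```bash
python3 - <<'E'
from h import *
p,r,s=cur(); print(p,s["joint_positions"],s["time"])
o=[]
for n in("side","top"):
    im,D=eyes.capture(n); P=cloud(n,D); h=cv2.cvtColor(im,cv2.COLOR_BGR2HSV).astype(int)
    near=np.linalg.norm(P[...,:2]-ST[:2],axis=-1)<.11
    b=near&(h[...,0]>100)&(h[...,0]<125)&(h[...,1]>120)&(P[...,2]>.09)&(P[...,2]<.17); q=P[b]
    print(n,"blue",len(q),[[round(1000*x,1) for x in np.median((q-seat)@v)*np.ones(1)] for v in(d,nn,np.cross(nn,d))] if len(q) else "")
    m=((h[...,0]<10)|(h[...,0]>170))&(h[...,1]>70)&near; print("red",np.argwhere(m)[:,::-1].tolist()[:6],"exp",proj(n,seat+.095*d))
    for x in(-.06,.095): print(proj(n,seat+x*d+(.011*nn if x<0 else 0)))
    u0=(proj(n,seat)[0]).astype(int); x0,y0=u0-30
    o.append(cv2.resize(im[y0:y0+60,x0:x0+60],(400,400),interpolation=cv2.INTER_CUBIC)); print(n,x0,y0)
cv2.imwrite("pics/h3.png",np.hstack(o))
E
```

```text
[0.38411016 0.2734608  0.23068596] [ 0.57204877 -0.22639534  1.67154447 -0.05327136  1.53655396  1.89002423] 9.9
side blue 92 [[np.float64(-40.2)], [np.float64(3.8)], [np.float64(-9.8)]]
red [[215, 157], [216, 158]] exp [[215.68899761 158.84112832]]
[[191.79378698 147.94839063]]
[[215.68899761 158.84112832]]
side 170 124
top blue 61 [[np.float64(-15.9)], [np.float64(9.5)], [np.float64(-5.5)]]
red [] exp [[171.14511943 200.86787817]]
[[170.9783044  222.17129278]]
[[171.14511943 200.86787817]]
top 141 185
```

View pics/h3.png

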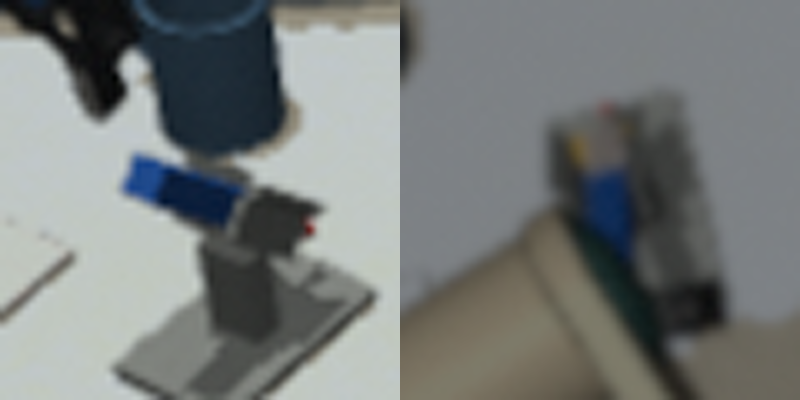

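```bash
python3 - <<'E'
from h import *
p,r,s=cur(); rt=rot(ST[2],Q); lat=np.cross(nn,d)
f=lambda a: seat+a*d-.0025*lat+.002*nn
print(f(-.1),f(-.02))
a=plan(p,r,f(-.1),rt,6); plan(*a,f(-.02),rt,4)
E
```

```text
[0.40348655 0.27651676 0.17912489] [0.45833272 0.29036949 0.12255635]
[{"x":1,"y":0.4,"z":9.3,"ay":0.102},{"x":-0.1,"y":0.4,"z":9.4,"ax":-0.001,"ay":0.103},{"x":-0.9,"y":0.4,"z":9.3,"ay":0.102,"az":0.001},{"x":-1.9,"y":0.4,"z":9.2,"ay":0.103},{"x":-2.9,"y":0.3,"z":9,"ay":0.102},{"x":-3.7,"y":0.4,"z":8.6,"ax":-0.001,"ay":0.103}]
[{"z":20},{"z":20},{"z":20},{"z":20}]
```

>>> {"method": "send_rows", "body": {"steps": [{"x":1,"y":0.4,"z":9,"ax":0,"ay":0.102,"az":0,"grip":100},{"x":0,"y":0.4,"z":9,"ax":0,"ay":0.103,"az":0,"grip":100},{"x":-1,"y":0.4,"z":9,"ax":0,"ay":0.102,"az":0,"grip":100},{"x":-2,"y":0.4,"z":9,"ax":0,"ay":0.103,"az":0,"grip":100},{"x":-3,"y":0.4,"z":9,"ax":0,"ay":0.102,"az":0,"grip":100},{"x":-4,"y":0.4,"z":9,"ax":0,"ay":0.103,"az":0,"grip":100},{"x":0,"y":0,"z":0,"ax":0,"ay":0,"az":0,"grip":100}], "force": 100}}

```text
time: 10.7
position: [0.4028, 0.2757, 0.1755]
tool_rot: [-0.046, 0.918, 0.115, 0.377]
wrist_force: [-1.0, -0.0, -0.5]
width: 0.0852
gripper_force: 0.0
```

```bash
python3 - <<'E'
from h import *
p,r,s=cur(); rt=rot(ST[2],Q); lat=np.cross(nn,d); print(p,s["joint_positions"],(rt.inv()*r).as_rotvec())
f=lambda a: seat+a*d-.0025*lat+.002*nn
plan(p,r,f(-.02),rt,4)
im,_=eyes.capture("side");u0=(proj("side",seat)[0]).astype(int); x0,y0=u0-40
cv2.imwrite("pics/h4.png",cv2.resize(im[y0:y0+60,x0:x0+80],(640,480),interpolation=cv2.INTER_CUBIC))
E
```

```text
[0.40275097 0.27573404 0.17550541] [ 0.70297031 -0.5370732   2.16563046 -0.43140341  0.83530522  2.20327097] [-0.00082505 -0.00577105 -0.00245629]
[{"x":0.9,"y":-0.2,"z":19.5,"ay":0.001,"az":0.001},{"x":0.9,"y":-0.1,"z":19.5,"ay":0.002},{"x":0.9,"y":-0.2,"z":19.5,"ax":0.001,"ay":0.001,"az":0.001},{"x":0.8,"y":-0.1,"z":19.6,"ay":0.002}]
```

View pics/h4.png

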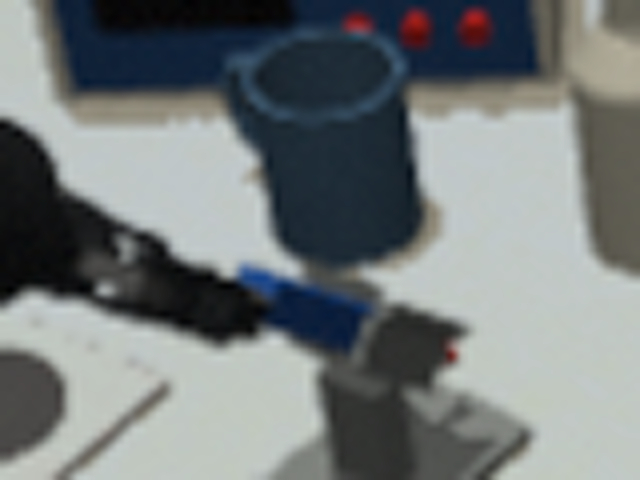

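The fingers are in line with the handle, handle end at crop (250,280). Moving in and closing on the handle's end.

>>> {"method": "send_rows", "body": {"steps": [{"x":0.9,"y":-0.1,"z":19.5,"ax":0,"ay":0.001,"az":0,"grip":100},{"x":0.9,"y":-0.1,"z":19.5,"ax":0,"ay":0.002,"az":0.001,"grip":100},{"x":0.9,"y":-0.2,"z":19.5,"ax":0,"ay":0.001,"az":0,"grip":100},{"x":0.8,"y":-0.1,"z":19.5,"ax":0,"ay":0.002,"az":0,"grip":60},{"x":0,"y":0,"z":0,"ax":0,"ay":0,"az":0,"grip":10},{"x":0,"y":0,"z":0,"ax":0,"ay":0,"az":0,"grip":10},{"x":0,"y":0,"z":0,"ax":0,"ay":0,"az":0,"grip":10},{"x":0,"y":0,"z":0,"ax":0,"ay":0,"az":0,"grip":10}], "force": 100}}

```text
time: 11.55
position: [0.46, 0.2915, 0.1283]
tool_rot: [-0.048, 0.915, 0.114, 0.383]
wrist_force: [-0.6, -1.6, 1.8]
width: 0.0211
gripper_force: 97.4
```

```bash
python3 - <<'E'
from h import *
p,r,s=cur(); lat=np.cross(nn,d); print(s["joint_positions"],s["time"],s["wrist_force"],s["wrist_torque"],s["width"],s["gripper_force"])
print("tcp rel seat",[round(1000*(p-seat)@v,1) for v in(d,nn,lat)], (rot(ST[2],Q).inv()*r).as_rotvec())
# out along -d 90 with +n 5, then up
print(r.inv().apply(nn),r.inv().apply([0,0,1]))
E
```

```text
[ 0.63497002 -0.28432475  2.09279314 -0.47039298  0.63225762  2.24001942] 11.55 [-0.61759855 -1.58786849  1.75189848] [-0.11755893  0.10788429 -0.07851891] 0.02108326434914746 97.40639448165894
tcp rel seat [np.float64(-22.7), np.float64(7.3), np.float64(-1.8)] [0.00145918 0.00733053 0.00103156]
[ 0.9999726  -0.0010262   0.00733121] [ 0.71227029 -0.00176009 -0.70190308]
```

>>> {"method": "send_rows", "body": {"steps": [{"x":0,"y":0,"z":-6,"ax":0,"ay":0,"az":0,"grip":10},{"x":3,"y":0,"z":-10,"ax":0,"ay":0,"az":0,"grip":10},{"x":12,"y":0,"z":-4,"ax":0,"ay":0,"az":0,"grip":10},{"x":20,"y":0,"z":0,"ax":0,"ay":0,"az":0,"grip":10},{"x":25,"y":0,"z":-10,"ax":0,"ay":0,"az":0,"grip":10},{"x":20,"y":0,"z":-20,"ax":0,"ay":0,"az":0,"grip":10},{"x":0,"y":0,"z":0,"ax":0,"ay":0,"az":0,"grip":10}], "force": 100}}

```text
time: 12.25
position: [0.4813, 0.2971, 0.2247]
tool_rot: [-0.05, 0.914, 0.113, 0.386]
wrist_force: [0.6, 0.1, -0.9]
width: 0.0211
gripper_force: 98.2
```

```bash
python3 - <<'E'
from h import *
p,r,s=cur(); print(p,s["time"],s["wrist_force"],s["width"],s["joint_positions"])
tg=np.r_[C[0],.245]+[-.06,0,0]   # hover short of pin
rt=rot(.1,0)
plan(p,r,tg,rt,12)
E
```

```text
[0.48129853 0.29714019 0.22473421] 12.25 [ 0.57386166  0.14650446 -0.869048  ] 0.02109588036766722 [ 0.61339089 -0.33650136  1.9334796  -0.35662554  0.811606    2.08542446]
[{"x":-5.6,"y":19,"z":-8.3,"ax":-0.005,"ay":-0.066,"az":0.012},{"x":-6,"y":19.1,"z":-7.9,"ax":-0.006,"ay":-0.067,"az":0.011},{"x":-6.2,"y":19.2,"z":-7.3,"ax":-0.005,"ay":-0.066,"az":0.012},{"x":-6.5,"y":19.3,"z":-6.8,"ax":-0.005,"ay":-0.067,"az":0.011},{"x":-6.7,"y":19.4,"z":-6.3,"ax":-0.005,"ay":-0.066,"az":0.012},{"x":-6.8,"y":19.5,"z":-5.7,"ax":-0.006,"ay":-0.067,"az":0.011},{"x":-7,"y":19.6,"z":-5.1,"ax":-0.005,"ay":-0.066,"az":0.012},{"x":-7.1,"y":19.8,"z":-4.6,"ax":-0.005,"ay":-0.066,"az":0.011}]
[{"x":-7.1,"y":19.8,"z":-4,"ax":-0.005,"ay":-0.067,"az":0.012},{"x":-7.2,"y":20,"z":-3.4,"ax":-0.006,"ay":-0.066,"az":0.011},{"x":-7.2,"y":20,"z":-2.9,"ax":-0.005,"ay":-0.067,"az":0.012},{"x":-7,"y":20.2,"z":-2.2,"ax":-0.005,"ay":-0.066,"az":0.011}]
```

>>> {"method": "send_rows", "body": {"steps": [{"x":-5.6,"y":19,"z":-8,"ax":-0.005,"ay":-0.066,"az":0.012,"grip":10},{"x":-6,"y":19,"z":-8,"ax":-0.005,"ay":-0.067,"az":0.012,"grip":10},{"x":-6.2,"y":19,"z":-7.3,"ax":-0.005,"ay":-0.066,"az":0.012,"grip":10},{"x":-6.5,"y":19.3,"z":-6.8,"ax":-0.005,"ay":-0.067,"az":0.012,"grip":10},{"x":-6.7,"y":19.4,"z":-6.3,"ax":-0.005,"ay":-0.066,"az":0.011,"grip":10},{"x":-6.8,"y":19.5,"z":-5.7,"ax":-0.006,"ay":-0.067,"az":0.011,"grip":10},{"x":-7,"y":19.6,"z":-5,"ax":-0.006,"ay":-0.066,"az":0.011,"grip":10},{"x":-7,"y":19.8,"z":-4.6,"ax":-0.005,"ay":-0.066,"az":0.011,"grip":10}], "force": 100}}

```text
time: 13.05
position: [0.44, 0.1291, 0.2326]
tool_rot: [-0.015, 0.989, 0.073, 0.127]
wrist_force: [0.4, -0.1, -0.7]
width: 0.0211
gripper_force: 98.2
```

>>> {"method": "send_rows", "body": {"steps": [{"x":-7,"y":19.8,"z":-4,"ax":-0.005,"ay":-0.067,"az":0.012,"grip":10},{"x":-7.2,"y":20,"z":-3.4,"ax":-0.006,"ay":-0.066,"az":0.011,"grip":10},{"x":-7.2,"y":20,"z":-3,"ax":-0.005,"ay":-0.067,"az":0.012,"grip":10},{"x":-7,"y":20.2,"z":-2,"ax":-0.005,"ay":-0.066,"az":0.011,"grip":10},{"x":20,"y":0,"z":0,"ax":0,"ay":0,"az":0,"grip":10},{"x":0,"y":0,"z":0,"ax":0,"ay":0,"az":0,"grip":10},{"x":0,"y":0,"z":0,"ax":0,"ay":0,"az":0,"grip":10}], "force": 100}}

```text
time: 13.75
position: [0.4406, 0.0487, 0.2392]
tool_rot: [0.002, 0.999, 0.05, -0.004]
wrist_force: [-0.2, -0.5, -0.9]
width: 0.0208
gripper_force: 98.4
```

```bash
cat > ball.py <<'E'
from h import *
p,r,s=cur(); print(p,s["time"],s["wrist_force"].round(2),r.as_matrix()[:,2].round(4)); obs=[]
guess=p+r.apply([-.004,0,.117])
for n in("side","top"):
    im,_=eyes.capture(n); h=cv2.cvtColor(im,cv2.COLOR_BGR2HSV).astype(float); u0=np.round(proj(n,guess)[0]).astype(int)
    a=im.astype(float); m=a[...,2]-np.maximum(a[...,0],a[...,1]); w=np.zeros_like(m); sl=np.s_[u0[1]-9:u0[1]+10,u0[0]-9:u0[0]+10]; w[sl]=m[sl]; w[w<25]=0
    v,u=np.nonzero(w); print(n,"pred",u0,"seen",len(v),[((u*w[v,u]).sum()/w[v,u].sum()).round(2),((v*w[v,u]).sum()/w[v,u].sum()).round(2)] if len(v) else "",w.max())
    if len(v): obs.append((n,np.array([(u*w[v,u]).sum(),(v*w[v,u]).sum()])/w[v,u].sum()))
    if n=="side": cv2.imwrite("pics/ball.png",cv2.resize(im[u0[1]-40:u0[1]+20,u0[0]-40:u0[0]+40],None,fx=8,fy=8))
from scipy.optimize import least_squares
for n,o in obs:   # ball at known depth along tool (117 ahead): solve x,y in tool
    q=least_squares(lambda e:proj(n,p+r.apply([e[0],e[1],.1165]))[0]-o,[0,0]).x; print(n,"tool x,y of ball mm",(q*1000).round(1))
E
python3 ball.py
```

```text
[0.44057933 0.04868855 0.23918277] 13.75 [-0.24 -0.46 -0.93] [-0.0086 -0.0044 -1.    ]
side pred [236 193] seen 4 [np.float64(234.96), np.float64(193.19)] 55.0
top pred [239 223] seen 17 [np.float64(231.31), np.float64(224.18)] 73.0
side tool x,y of ball mm [-8.5 -0.2]
top tool x,y of ball mm [ -5.7 -27.2]
```

```bash
cat > mv.py <<'E'
from h import *
import sys
i=int(sys.argv[1]); zt=float(sys.argv[2])/1000; tip=np.array([-.0078,0,.122])
p,r,s=cur(); rt=rot(.1,0); t=p+r.apply(tip); print("tip est",t.round(4),"err to pins",(np.hypot(*(C-t[:2]).T)*1000).round(1),s["wrist_force"],s["time"])
tg=np.r_[C[i],zt]-rt.apply(tip); plan(p,r,tg,rt,int(sys.argv[3]))
E
python3 mv.py 0 80 4
```

```text
tip est [0.4317 0.0475 0.1177] err to pins [ 50.5 146.5 175.8 109.5] [-0.6544377   0.4664069  -1.18733163] 13.85
[{"x":12.4,"y":1.4,"z":9.3,"ax":0.001,"ay":0.002},{"x":12.3,"y":1.5,"z":9.4,"ax":0.001,"ay":0.002,"az":0.001},{"x":12.4,"y":1.4,"z":9.3,"ax":0.001,"ay":0.002},{"x":12.3,"y":1.5,"z":9.4,"ax":0.001,"ay":0.002}]
```

>>> {"method": "send_rows", "body": {"steps": [{"x":12.4,"y":1.4,"z":9.3,"ax":0.001,"ay":0.002,"az":0,"grip":10},{"x":12.3,"y":1.5,"z":9.3,"ax":0.001,"ay":0.002,"az":0,"grip":10},{"x":12.4,"y":1.4,"z":9.3,"ax":0.001,"ay":0.002,"az":0,"grip":10},{"x":12.3,"y":1.5,"z":9.3,"ax":0.001,"ay":0.002,"az":0,"grip":10},{"x":0,"y":0,"z":0,"ax":0,"ay":0,"az":0,"grip":10},{"x":0,"y":0,"z":0,"ax":0,"ay":0,"az":0,"grip":10}], "force": 100}}

```text
time: 14.45
position: [0.4899, 0.0479, 0.2027]
tool_rot: [-0.0, 0.999, 0.051, 0.0]
wrist_force: [0.3, -0.4, -0.6]
width: 0.0208
gripper_force: 98.4
```

```bash
python3 ball.py; python3 mv.py 0 72 2
```

```text
[0.48994924 0.04791373 0.20268699] 14.45 [ 0.33 -0.35 -0.62] [ 1.e-04  3.e-04 -1.e+00]
side pred [249 193] seen 18 [np.float64(249.03), np.float64(196.75)] 40.0
top pred [239 211] seen 0  0.0
side tool x,y of ball mm [-15.9  10.2]
tip est [0.4826 0.0471 0.0813] err to pins [  0.4  95.6 135.4  95.9] [-0.04593098 -0.72183711 -0.41172861] 14.55
[{"x":-0.1,"y":-0.1,"z":4.7,"ay":-0.001},{"x":-0.1,"z":4.6,"ay":-0.001,"az":0.001}]
```

View pics/ball.png

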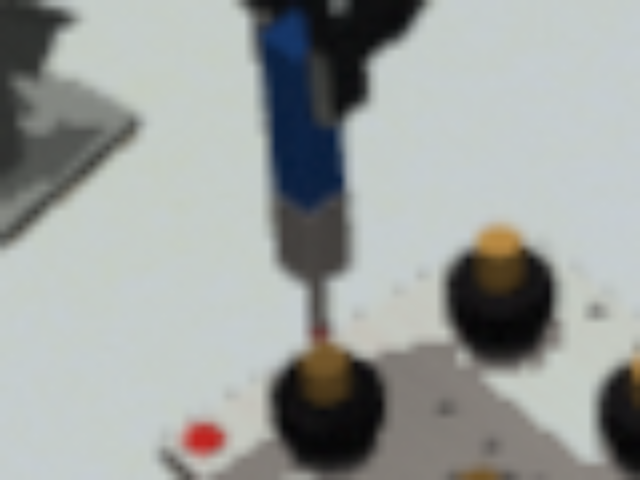

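The last allowed view shows the ball right above pin 1: ball at crop (320,332), pin at (325,360), red dot at (205,438). Lowering in small steps.

>>> {"method": "send_rows", "body": {"steps": [{"x":0,"y":0,"z":4,"ax":0,"ay":0,"az":0,"grip":10},{"x":0,"y":0,"z":4,"ax":0,"ay":0,"az":0,"grip":10},{"x":0,"y":0,"z":1,"ax":0,"ay":0,"az":0,"grip":10},{"x":0,"y":0,"z":1,"ax":0,"ay":0,"az":0,"grip":10},{"x":0,"y":0,"z":0,"ax":0,"ay":0,"az":0,"grip":10}], "force": 100}}

```text
time: 15.05
position: [0.4905, 0.0477, 0.1923]
tool_rot: [-0.0, 0.999, 0.05, 0.0]
wrist_force: [1.1, -0.3, -0.1]
width: 0.0209
gripper_force: 98.4
```

>>> {"method": "send_rows", "body": {"steps": [{"x":0,"y":0,"z":1,"ax":0,"ay":0,"az":0,"grip":10},{"x":0,"y":0,"z":1,"ax":0,"ay":0,"az":0,"grip":10},{"x":0,"y":0,"z":0,"ax":0,"ay":0,"az":0,"grip":10}], "force": 100}}

```text
time: 15.35
position: [0.4905, 0.0477, 0.1903]
tool_rot: [-0.0, 0.999, 0.05, 0.0]
wrist_force: [0.5, -0.8, -0.1]
width: 0.0209
gripper_force: 98.4
```

>>> {"method": "send_rows", "body": {"steps": [{"x":0,"y":0,"z":1,"ax":0,"ay":0,"az":0,"grip":10},{"x":0,"y":0,"z":1,"ax":0,"ay":0,"az":0,"grip":10},{"x":0,"y":0,"z":0,"ax":0,"ay":0,"az":0,"grip":10}], "force": 100}}

```text
time: 15.65
position: [0.4906, 0.0477, 0.1887]
tool_rot: [-0.0, 0.999, 0.05, 0.0]
wrist_force: [-0.4, -0.6, 0.2]
width: 0.0211
gripper_force: 98.5
```

>>> {"method": "send_rows", "body": {"steps": [{"x":0,"y":0,"z":1,"ax":0,"ay":0,"az":0,"grip":10},{"x":0,"y":0,"z":0,"ax":0,"ay":0,"az":0,"grip":10}], "force": 100}}

```text
time: 15.85
position: [0.4908, 0.0477, 0.1883]
tool_rot: [-0.0, 0.999, 0.05, 0.001]
wrist_force: [-0.4, -0.1, 4.4]
width: 0.0208
gripper_force: 99.1
```

>>> {"method": "send_rows", "body": {"steps": [{"x":0,"y":0,"z":1,"ax":0,"ay":0,"az":0,"grip":10},{"x":0,"y":0,"z":0,"ax":0,"ay":0,"az":0,"grip":10}], "force": 100}}

```text
time: 16.05
position: [0.491, 0.0477, 0.1881]
tool_rot: [-0.0, 0.999, 0.05, 0.001]
wrist_force: [-2.0, -0.2, 8.7]
width: 0.0211
gripper_force: 99.6
```

>>> {"method": "send_rows", "body": {"steps": [{"x":0,"y":0,"z":-10,"ax":0,"ay":0,"az":0,"grip":10},{"x":0,"y":0,"z":-10,"ax":0,"ay":0,"az":0,"grip":10},{"x":24,"y":2,"z":0,"ax":0,"ay":0,"az":0,"grip":10},{"x":24,"y":2,"z":0,"ax":0,"ay":0,"az":0,"grip":10},{"x":24,"y":2,"z":0,"ax":0,"ay":0,"az":0,"grip":10},{"x":24,"y":2,"z":0,"ax":0,"ay":0,"az":0,"grip":10},{"x":0,"y":0,"z":0,"ax":0,"ay":0,"az":0,"grip":10},{"x":0,"y":0,"z":10,"ax":0,"ay":0,"az":0,"grip":10}], "force": 100}}

```text
time: 16.85
position: [0.5875, 0.0494, 0.1975]
tool_rot: [-0.0, 0.999, 0.05, 0.001]
wrist_force: [-0.2, 1.0, -0.9]
width: 0.0206
gripper_force: 98.4
```

>>> {"method": "send_rows", "body": {"steps": [{"x":0,"y":0,"z":1,"ax":0,"ay":0,"az":0,"grip":10},{"x":0,"y":0,"z":0,"ax":0,"ay":0,"az":0,"grip":10},{"x":0,"y":0,"z":0,"ax":0,"ay":0,"az":0,"grip":10}], "force": 100}}

```text
time: 17.15
position: [0.5865, 0.0494, 0.196]
tool_rot: [-0.0, 0.999, 0.05, 0.0]
wrist_force: [0.5, -0.2, -0.8]
width: 0.0206
gripper_force: 98.4
```

```bash
sed -i 's/.122\]/.1235]/' mv.py; python3 mv.py 1 72 2
```

```text
tip est [0.5789 0.0486 0.0725] err to pins [ 96.7   0.7  95.8 136.1] [ 0.50501129 -0.1910154  -0.81459317] 17.15
[{"x":-0.3,"y":-0.1,"z":0.2},{"x":-0.2,"y":-0.1,"z":0.3,"ay":-0.001,"az":0.001}]
```

>>> {"method": "send_rows", "body": {"steps": [{"x":0,"y":0,"z":1,"ax":0,"ay":0,"az":0,"grip":10},{"x":0,"y":0,"z":1,"ax":0,"ay":0,"az":0,"grip":10},{"x":0,"y":0,"z":0,"ax":0,"ay":0,"az":0,"grip":10}], "force": 100}}

```text
time: 17.45
position: [0.5868, 0.0493, 0.1936]
tool_rot: [-0.0, 0.999, 0.05, 0.0]
wrist_force: [-0.4, 0.6, -0.4]
width: 0.0207
gripper_force: 98.4
```

>>> {"method": "send_rows", "body": {"steps": [{"x":0,"y":0,"z":1,"ax":0,"ay":0,"az":0,"grip":10},{"x":0,"y":0,"z":0.5,"ax":0,"ay":0,"az":0,"grip":10},{"x":0,"y":0,"z":0,"ax":0,"ay":0,"az":0,"grip":10}], "force": 100}}

```text
time: 17.75
position: [0.5871, 0.0494, 0.193]
tool_rot: [-0.0, 0.999, 0.05, 0.001]
wrist_force: [-1.8, 0.1, 4.3]
width: 0.0207
gripper_force: 98.9
```

>>> {"method": "send_rows", "body": {"steps": [{"x":0,"y":0,"z":1,"ax":0,"ay":0,"az":0,"grip":10},{"x":0,"y":0,"z":0,"ax":0,"ay":0,"az":0,"grip":10}], "force": 100}}

```text
time: 17.95
position: [0.5872, 0.0494, 0.1928]
tool_rot: [-0.0, 0.999, 0.05, 0.001]
wrist_force: [-1.7, 0.2, 8.2]
width: 0.0207
gripper_force: 99.6
```

>>> {"method": "send_rows", "body": {"steps": [{"x":0,"y":0,"z":-7,"ax":0,"ay":0,"az":0,"grip":10},{"x":0,"y":0,"z":-8,"ax":0,"ay":0,"az":0,"grip":10},{"x":-2,"y":24,"z":0,"ax":0,"ay":0,"az":0,"grip":10},{"x":-2,"y":24,"z":0,"ax":0,"ay":0,"az":0,"grip":10},{"x":-2,"y":24,"z":0,"ax":0,"ay":0,"az":0,"grip":10},{"x":-2,"y":24,"z":0,"ax":0,"ay":0,"az":0,"grip":10},{"x":0,"y":0,"z":5,"ax":0,"ay":0,"az":0,"grip":10},{"x":0,"y":0,"z":6,"ax":0,"ay":0,"az":0,"grip":10}], "force": 100}}

```text
time: 18.75
position: [0.5886, -0.0471, 0.1948]
tool_rot: [-0.0, 0.999, 0.05, 0.0]
wrist_force: [0.2, 0.1, -1.1]
width: 0.0205
gripper_force: 98.5
```

>>> {"method": "send_rows", "body": {"steps": [{"x":0,"y":0,"z":2,"ax":0,"ay":0,"az":0,"grip":10},{"x":0,"y":0,"z":2,"ax":0,"ay":0,"az":0,"grip":10},{"x":0,"y":0,"z":0,"ax":0,"ay":0,"az":0,"grip":10}], "force": 100}}

```text
time: 19.05
position: [0.5884, -0.0462, 0.1906]
tool_rot: [-0.0, 0.999, 0.051, -0.0]
wrist_force: [-0.8, -1.2, -0.5]
width: 0.021
gripper_force: 98.5
```

```bash
python3 mv.py 2 65 2
```

```text
tip est [ 0.5807 -0.047   0.0671] err to pins [136.2  95.8   0.9  96.9] [-0.80384978 -1.1721129  -0.53980939] 19.05
[{"x":-0.4,"z":1.1,"az":0.001},{"x":-0.5,"y":0.1,"z":1,"az":0.001}]
```

>>> {"method": "send_rows", "body": {"steps": [{"x":0,"y":0,"z":1,"ax":0,"ay":0,"az":0,"grip":10},{"x":0,"y":0,"z":1,"ax":0,"ay":0,"az":0,"grip":10},{"x":0,"y":0,"z":0,"ax":0,"ay":0,"az":0,"grip":10}], "force": 100}}

```text
time: 19.35
position: [0.5885, -0.0469, 0.1889]
tool_rot: [-0.0, 0.999, 0.05, 0.0]
wrist_force: [0.1, 0.2, -1.7]
width: 0.0209
gripper_force: 98.5
```

>>> {"method": "send_rows", "body": {"steps": [{"x":0,"y":0,"z":1,"ax":0,"ay":0,"az":0,"grip":10},{"x":0,"y":0,"z":0,"ax":0,"ay":0,"az":0,"grip":10}], "force": 100}}

```text
time: 19.55
position: [0.5886, -0.047, 0.1882]
tool_rot: [-0.0, 0.999, 0.05, 0.0]
wrist_force: [0.1, -0.4, 0.4]
width: 0.0209
gripper_force: 98.5
```

>>> {"method": "send_rows", "body": {"steps": [{"x":0,"y":0,"z":1,"ax":0,"ay":0,"az":0,"grip":10},{"x":0,"y":0,"z":0,"ax":0,"ay":0,"az":0,"grip":10}], "force": 100}}

```text
time: 19.75
position: [0.5887, -0.047, 0.1878]
tool_rot: [-0.0, 0.999, 0.05, 0.001]
wrist_force: [-0.7, 0.6, 3.0]
width: 0.0207
gripper_force: 99.0
```

>>> {"method": "send_rows", "body": {"steps": [{"x":0,"y":0,"z":1,"ax":0,"ay":0,"az":0,"grip":10},{"x":0,"y":0,"z":0,"ax":0,"ay":0,"az":0,"grip":10}], "force": 100}}

```text
time: 19.95
position: [0.5889, -0.047, 0.1875]
tool_rot: [0.0, 0.999, 0.05, 0.001]
wrist_force: [-1.5, 0.8, 6.8]
width: 0.0203
gripper_force: 99.6
```

>>> {"method": "send_rows", "body": {"steps": [{"x":0,"y":0,"z":-7,"ax":0,"ay":0,"az":0,"grip":10},{"x":0,"y":0,"z":-8,"ax":0,"ay":0,"az":0,"grip":10},{"x":-24,"y":-2,"z":0,"ax":0,"ay":0,"az":0,"grip":10},{"x":-24,"y":-2,"z":0,"ax":0,"ay":0,"az":0,"grip":10},{"x":-24,"y":-2,"z":0,"ax":0,"ay":0,"az":0,"grip":10},{"x":-24,"y":-2,"z":0,"ax":0,"ay":0,"az":0,"grip":10},{"x":0,"y":0,"z":5,"ax":0,"ay":0,"az":0,"grip":10},{"x":0,"y":0,"z":5,"ax":0,"ay":0,"az":0,"grip":10}], "force": 100}}

```text
time: 20.75
position: [0.4924, -0.0487, 0.1912]
tool_rot: [-0.0, 0.999, 0.05, 0.001]
wrist_force: [0.1, -0.3, -0.4]
width: 0.0209
gripper_force: 98.4
```

>>> {"method": "send_rows", "body": {"steps": [{"x":0,"y":0,"z":1,"ax":0,"ay":0,"az":0,"grip":10},{"x":0,"y":0,"z":0,"ax":0,"ay":0,"az":0,"grip":10},{"x":0,"y":0,"z":0,"ax":0,"ay":0,"az":0,"grip":10}], "force": 100}}

```text
time: 21.05
position: [0.4926, -0.0486, 0.1898]
tool_rot: [-0.0, 0.999, 0.05, 0.0]
wrist_force: [-0.4, -0.2, -0.6]
width: 0.021
gripper_force: 98.4
```

```bash
python3 mv.py 3 65 2
```

```text
tip est [ 0.4848 -0.0494  0.0663] err to pins [ 96.6 135.5  95.    1.2] [-0.38352643 -0.15747461 -0.64716124] 21.05
[{"x":-0.5,"y":-0.4,"z":0.6},{"x":-0.5,"y":-0.3,"z":0.7,"az":0.001}]
```

>>> {"method": "send_rows", "body": {"steps": [{"x":0,"y":0,"z":1,"ax":0,"ay":0,"az":0,"grip":10},{"x":0,"y":0,"z":1,"ax":0,"ay":0,"az":0,"grip":10},{"x":0,"y":0,"z":0,"ax":0,"ay":0,"az":0,"grip":10}], "force": 100}}

```text
time: 21.35
position: [0.4924, -0.0487, 0.1881]
tool_rot: [-0.0, 0.999, 0.05, 0.0]
wrist_force: [0.1, -0.0, -0.2]
width: 0.0208
gripper_force: 98.4
```

>>> {"method": "send_rows", "body": {"steps": [{"x":0,"y":0,"z":1,"ax":0,"ay":0,"az":0,"grip":10},{"x":0,"y":0,"z":0,"ax":0,"ay":0,"az":0,"grip":10}], "force": 100}}

```text
time: 21.55
position: [0.4925, -0.0486, 0.1877]
tool_rot: [-0.0, 0.999, 0.05, 0.001]
wrist_force: [-0.1, -0.4, 3.6]
width: 0.0205
gripper_force: 98.9
```

>>> {"method": "send_rows", "body": {"steps": [{"x":0,"y":0,"z":1,"ax":0,"ay":0,"az":0,"grip":10},{"x":0,"y":0,"z":0,"ax":0,"ay":0,"az":0,"grip":10}], "force": 100}}

```text
time: 21.75
position: [0.4926, -0.0487, 0.1873]
tool_rot: [0.0, 0.999, 0.05, 0.001]
wrist_force: [-1.2, 0.9, 7.0]
width: 0.0207
gripper_force: 99.7
```

```bash
cat >> h.py <<'E'
H=np.array([.46003,.29148,.12830]); HR=R.from_quat(np.array([.915,.114,.383,-.048])/np.linalg.norm([.915,.114,.383,-.048]))
E
python3 - <<'E'
from h import *
p,r,s=cur(); print((rot(ST[2],Q).inv()*HR).as_rotvec())
u=p+[0,0,.06]
a=plan(p,r,u,r,2)
b=plan(*a,H+.07*nn-.008*d,HR,14); print(b[0])
E
```

```text
[ 0.00087414  0.00750536 -0.00014002]
[{"x":0.1,"z":-30},{"x":0.1,"z":-30}]
[{"x":3.2,"y":-24.9,"z":4.6,"ax":0.004,"ay":0.056,"az":-0.01},{"x":3.2,"y":-24.8,"z":4.8,"ax":0.004,"ay":0.057,"az":-0.01},{"x":3.2,"y":-24.7,"z":5.1,"ax":0.005,"ay":0.056,"az":-0.01},{"x":3.1,"y":-24.7,"z":5.5,"ax":0.004,"ay":0.056,"az":-0.01},{"x":3,"y":-24.7,"z":5.7,"ax":0.004,"ay":0.057,"az":-0.01},{"x":3,"y":-24.6,"z":5.9,"ax":0.004,"ay":0.056,"az":-0.01},{"x":2.8,"y":-24.5,"z":6.2,"ax":0.005,"ay":0.056,"az":-0.01},{"x":2.8,"y":-24.5,"z":6.5,"ax":0.004,"ay":0.057,"az":-0.01}]
[{"x":2.6,"y":-24.5,"z":6.8,"ax":0.004,"ay":0.056,"az":-0.01},{"x":2.5,"y":-24.3,"z":7,"ax":0.004,"ay":0.056,"az":-0.009},{"x":2.3,"y":-24.4,"z":7.2,"ax":0.005,"ay":0.057,"az":-0.01},{"x":2.1,"y":-24.2,"z":7.5,"ax":0.004,"ay":0.056,"az":-0.01},{"x":1.9,"y":-24.2,"z":7.7,"ax":0.004,"ay":0.057,"az":-0.01},{"x":1.8,"y":-24.2,"z":7.9,"ax":0.004,"ay":0.056,"az":-0.01}]
[0.50259288 0.30221237 0.18346517]
```

>>> {"method": "send_rows", "body": {"steps": [{"x":0,"y":0,"z":-30,"ax":0,"ay":0,"az":0,"grip":10},{"x":0,"y":0,"z":-30,"ax":0,"ay":0,"az":0,"grip":10},{"x":3.2,"y":-25,"z":4.6,"ax":0.004,"ay":0.056,"az":-0.01,"grip":10},{"x":3.2,"y":-25,"z":4.8,"ax":0.004,"ay":0.057,"az":-0.01,"grip":10},{"x":3.2,"y":-24.7,"z":5,"ax":0.005,"ay":0.056,"az":-0.01,"grip":10},{"x":3.1,"y":-24.7,"z":5.5,"ax":0.004,"ay":0.056,"az":-0.01,"grip":10},{"x":3,"y":-24.7,"z":5.7,"ax":0.004,"ay":0.057,"az":-0.01,"grip":10},{"x":3,"y":-24.5,"z":6,"ax":0.004,"ay":0.056,"az":-0.01,"grip":10}], "force": 100}}

```text
time: 22.55
position: [0.4961, 0.1028, 0.218]
tool_rot: [-0.021, 0.982, 0.079, 0.168]
wrist_force: [0.5, -0.5, -2.4]
width: 0.0208
gripper_force: 98.3
```

>>> {"method": "send_rows", "body": {"steps": [{"x":2.8,"y":-24.5,"z":6.2,"ax":0.005,"ay":0.056,"az":-0.01,"grip":10},{"x":2.8,"y":-24.5,"z":6.5,"ax":0.004,"ay":0.057,"az":-0.01,"grip":10},{"x":2.6,"y":-24.5,"z":6.8,"ax":0.004,"ay":0.056,"az":-0.01,"grip":10},{"x":2.5,"y":-24.3,"z":7,"ax":0.004,"ay":0.056,"az":-0.009,"grip":10},{"x":2.3,"y":-24.4,"z":7.2,"ax":0.005,"ay":0.057,"az":-0.01,"grip":10},{"x":2,"y":-24.2,"z":7.5,"ax":0.004,"ay":0.056,"az":-0.01,"grip":10},{"x":2,"y":-24.2,"z":7.7,"ax":0.004,"ay":0.057,"az":-0.01,"grip":10},{"x":2,"y":-24.2,"z":7.9,"ax":0.004,"ay":0.056,"az":-0.01,"grip":10}], "force": 100}}

```text
time: 23.35
position: [0.5016, 0.3034, 0.1815]
tool_rot: [-0.048, 0.915, 0.114, 0.383]
wrist_force: [1.1, -0.3, -1.1]
width: 0.0208
gripper_force: 98.4
```

>>> {"method": "send_rows", "body": {"steps": [{"x":0,"y":0,"z":0,"ax":0,"ay":0,"az":0,"grip":10},{"x":0,"y":0,"z":0,"ax":0,"ay":0,"az":0,"grip":10}], "force": 100}}

```text
time: 23.55
position: [0.5015, 0.3025, 0.1813]
tool_rot: [-0.048, 0.916, 0.114, 0.381]
wrist_force: [-0.2, -0.7, -0.0]
width: 0.0208
gripper_force: 98.4
```

```bash
cat > ck2.py <<'E'
from h import *
p,r,s=cur(); lat=np.cross(nn,d); e=p-H; print(s["time"],s["wrist_force"].round(2),"rel H d,n,lat",[round(1000*e@v,1) for v in(d,nn,lat)],"rot err",(HR.inv()*r).as_rotvec().round(4))
for n in("side","top"):
    im,_=eyes.capture(n); a=im.astype(float); m=a[...,2]-np.maximum(a[...,0],a[...,1])
    g=proj(n,seat+.095*d+e)[0]; u0=np.round(g).astype(int); w=np.zeros_like(m); sl=np.s_[u0[1]-8:u0[1]+9,u0[0]-8:u0[0]+9]; w[sl]=m[sl]; w[w<22]=0; v,u=np.nonzero(w)
    print(n,"ball pred",g.round(1),"seen",len(v),[(u*w[v,u]).sum()/w.sum(),(v*w[v,u]).sum()/w.sum()] if len(v) else "")
plan(p,r,H-.006*d+.012*nn,HR,4)
E
python3 ck2.py
```

```text
23.55 [-0.19 -0.7  -0.02] rel H d,n,lat [np.float64(-7.1), np.float64(67.8), np.float64(0.5)] rot err [ 0.0002 -0.0042 -0.0004]
side ball pred [221.5 141.3] seen 2 [np.float64(222.0), np.float64(140.4387755102041)]
top ball pred [165.7 187.5] seen 0 
[{"x":-14,"y":0.1,"z":0.2,"ay":0.001},{"x":-13.9,"y":0.1,"z":0.2,"ay":0.001},{"x":-14,"y":0.1,"z":0.2,"ay":0.001},{"x":-13.9,"y":0.2,"z":0.2,"ay":0.001}]
```

>>> {"method": "send_rows", "body": {"steps": [{"x":-14,"y":0.1,"z":0,"ax":0,"ay":0.001,"az":0,"grip":10},{"x":-14,"y":0.1,"z":0,"ax":0,"ay":0.001,"az":0,"grip":10},{"x":-14,"y":0.1,"z":0,"ax":0,"ay":0.001,"az":0,"grip":10},{"x":-13,"y":0.1,"z":0,"ax":0,"ay":0.001,"az":0,"grip":10},{"x":-5,"y":0,"z":0,"ax":0,"ay":0,"az":0,"grip":10},{"x":-4,"y":0,"z":0,"ax":0,"ay":0,"az":0,"grip":10},{"x":0,"y":0,"z":0,"ax":0,"ay":0,"az":0,"grip":10}], "force": 100}}

```text
time: 24.35
position: [0.4589, 0.2909, 0.137]
tool_rot: [-0.048, 0.915, 0.113, 0.384]
wrist_force: [0.1, 0.3, -1.4]
width: 0.0209
gripper_force: 98.3
```

```bash
python3 ck2.py
```

```text
24.35 [ 0.06  0.31 -1.45] rel H d,n,lat [np.float64(-7.1), np.float64(5.3), np.float64(-0.3)] rot err [-0.0002  0.0026  0.0014]
side ball pred [215.3 157.2] seen 1 [np.float64(216.0), np.float64(157.0)]
top ball pred [170.8 200.7] seen 0 
[{"x":1.7,"y":-0.1,"z":0.3,"ay":-0.001},{"x":1.6,"y":-0.1,"z":0.3,"az":-0.001},{"x":1.7,"y":-0.1,"z":0.2,"ay":-0.001},{"x":1.7,"z":0.3,"ay":-0.001}]
```

>>> {"method": "send_rows", "body": {"steps": [{"x":-3,"y":0,"z":0,"ax":0,"ay":0,"az":0,"grip":10},{"x":0,"y":0,"z":3,"ax":0,"ay":0,"az":0,"grip":10},{"x":0,"y":0,"z":2,"ax":0,"ay":0,"az":0,"grip":10},{"x":0,"y":0,"z":0,"ax":0,"ay":0,"az":0,"grip":10}], "force": 100}}

```text
time: 24.85
position: [0.4602, 0.2914, 0.1307]
tool_rot: [-0.048, 0.915, 0.114, 0.384]
wrist_force: [-0.3, -0.8, -1.5]
width: 0.0208
gripper_force: 98.4
```

>>> {"method": "send_rows", "body": {"steps": [{"x":0,"y":0,"z":0,"ax":0,"ay":0,"az":0,"grip":35},{"x":0,"y":0,"z":0,"ax":0,"ay":0,"az":0,"grip":60},{"x":0,"y":0,"z":0,"ax":0,"ay":0,"az":0,"grip":100},{"x":0,"y":0,"z":0,"ax":0,"ay":0,"az":0,"grip":100},{"x":0,"y":0,"z":0,"ax":0,"ay":0,"az":0,"grip":100},{"x":0,"y":0,"z":-20,"ax":0,"ay":0,"az":0,"grip":100},{"x":0,"y":0,"z":-30,"ax":0,"ay":0,"az":0,"grip":100},{"x":0,"y":0,"z":-30,"ax":0,"ay":0,"az":0,"grip":100}], "force": 100}}

```text
time: 25.65
position: [0.404, 0.277, 0.1872]
tool_rot: [-0.048, 0.915, 0.114, 0.384]
wrist_force: [1.2, 1.0, 0.3]
width: 0.0854
gripper_force: 0.0
```

```bash
cat > seen.py <<'E'
from h import *
p,r,s=cur(); print(p,s["time"],s["wrist_force"].round(2))
for n in("side","top"):
    im,D=eyes.capture(n); a=im.astype(float); m=a[...,2]-np.maximum(a[...,0],a[...,1])
    g=proj(n,seat+.095*d)[0]; u0=np.round(g).astype(int); w=np.zeros_like(m); sl=np.s_[u0[1]-8:u0[1]+9,u0[0]-8:u0[0]+9]; w[sl]=m[sl]; w[w<22]=0; v,u=np.nonzero(w)
    print(n,"ball home",g.round(1),"seen",len(v),[(u*w[v,u]).sum()/w.sum(),(v*w[v,u]).sum()/w.sum()] if len(v) else "")
    P=cloud(n,D); h=cv2.cvtColor(im,cv2.COLOR_BGR2HSV).astype(int); q=P-seat
    b=(h[...,0]>100)&(h[...,0]<125)&(h[...,1]>120)&(abs(q@d+.03)<.05)&(abs(q@nn)<.04)&(abs(q@np.cross(nn,d))<.03)
    print("blue d range",(1000*np.percentile((q@d)[b],[2,50,98])).round(0) if b.any() else "")
E
python3 seen.py; python3 - <<'E'
from h import *
p,r,s=cur(); a=plan(p,r,np.array([.46,.16,.25]),rot(.9,0),12); plan(*a,np.r_[C[1],.14],rot(1.2,0),8)
E
```

```text
[0.40399468 0.27695257 0.18721104] 25.65 [1.23 1.04 0.26]
side ball home [215.7 158.8] seen 2 [np.float64(216.0), np.float64(157.64556962025316)]
blue d range [-64. -35.   9.]
top ball home [171.1 200.9] seen 0 
blue d range [-65. -38.   6.]
[{"x":5,"y":10.7,"z":-2,"ax":0.021,"ay":-0.064,"az":-0.051},{"x":4.3,"y":10.8,"z":-2.5,"ax":0.022,"ay":-0.065,"az":-0.052},{"x":3.5,"y":11,"z":-2.9,"ax":0.021,"ay":-0.064,"az":-0.051},{"x":2.8,"y":11.1,"z":-3.5,"ax":0.022,"ay":-0.065,"az":-0.052},{"x":2,"y":11.2,"z":-3.8,"ax":0.021,"ay":-0.064,"az":-0.051},{"x":1.1,"y":11.1,"z":-4.1,"ax":0.021,"ay":-0.065,"az":-0.051},{"x":0.3,"y":11.1,"z":-4.5,"ax":0.022,"ay":-0.064,"az":-0.052},{"x":-0.5,"y":11,"z":-4.7,"ax":0.021,"ay":-0.065,"az":-0.051}]
[{"x":-1.5,"y":10.8,"z":-4.8,"ax":0.022,"ay":-0.064,"az":-0.052},{"x":-2.3,"y":10.6,"z":-4.9,"ax":0.021,"ay":-0.065,"az":-0.051},{"x":-3.1,"y":10.4,"z":-5,"ax":0.021,"ay":-0.064,"az":-0.052},{"x":-4,"y":10,"z":-5,"ax":0.022,"ay":-0.065,"az":-0.051}]
[{"x":-1.7,"y":20.2,"z":13.7,"az":-0.038},{"x":-2.5,"y":20.2,"z":13.8,"az":-0.037},{"x":-3.2,"y":20,"z":13.7,"az":-0.038},{"x":-4,"y":19.9,"z":13.8,"az":-0.037},{"x":-4.7,"y":19.7,"z":13.7,"az":-0.038},{"x":-5.4,"y":19.6,"z":13.8,"az":-0.037},{"x":-6.2,"y":19.3,"z":13.7,"az":-0.038},{"x":-6.9,"y":19.1,"z":13.8,"az":-0.037}]
```

>>> {"method": "send_rows", "body": {"steps": [{"x":21,"y":0,"z":-21,"ax":0,"ay":0,"az":0,"grip":100},{"x":0,"y":13,"z":0,"ax":0.021,"ay":-0.064,"az":-0.051,"grip":100},{"x":0,"y":13,"z":0,"ax":0.022,"ay":-0.065,"az":-0.052,"grip":100},{"x":0,"y":13,"z":0,"ax":0.021,"ay":-0.064,"az":-0.051,"grip":100},{"x":0,"y":13,"z":0,"ax":0.022,"ay":-0.065,"az":-0.052,"grip":100},{"x":0,"y":13,"z":0,"ax":0.021,"ay":-0.064,"az":-0.051,"grip":100},{"x":0,"y":13,"z":0,"ax":0.021,"ay":-0.065,"az":-0.051,"grip":100},{"x":0,"y":13,"z":0,"ax":0.022,"ay":-0.064,"az":-0.052,"grip":100}], "force": 80}}

```text
time: 26.55
position: [0.4411, 0.1935, 0.2197]
tool_rot: [-0.02, 0.936, 0.311, 0.162]
wrist_force: [0.9, 0.1, -0.1]
width: 0.0851
gripper_force: 0.0
```

>>> {"method": "send_rows", "body": {"steps": [{"x":0,"y":13,"z":0,"ax":0.021,"ay":-0.065,"az":-0.051,"grip":100},{"x":0,"y":13,"z":0,"ax":0.022,"ay":-0.064,"az":-0.052,"grip":100},{"x":0,"y":13,"z":0,"ax":0.021,"ay":-0.065,"az":-0.051,"grip":100},{"x":0,"y":13,"z":0,"ax":0.021,"ay":-0.064,"az":-0.052,"grip":100},{"x":0,"y":13,"z":0,"ax":0.022,"ay":-0.065,"az":-0.051,"grip":100},{"x":0,"y":0,"z":0,"ax":0,"ay":0,"az":0,"grip":100}], "force": 80}}

```text
time: 27.15
position: [0.4855, 0.1458, 0.2212]
tool_rot: [0.001, 0.901, 0.434, -0.005]
wrist_force: [-0.7, 0.8, -0.9]
width: 0.0848
gripper_force: 0.0
```

```bash
python3 seen.py; python3 - <<'E'
from h import *
p,r,s=cur(); print(s["joint_positions"],r.as_matrix()[:,2]); plan(p,r,np.r_[C[1],.14],rot(1.2,0),8)
E
```

```text
[0.48546511 0.14577864 0.22118207] 27.15 [-0.65  0.84 -0.88]
side ball home [215.7 158.8] seen 2 [np.float64(216.0), np.float64(157.6375)]
blue d range [-65. -40.   6.]
top ball home [171.1 200.9] seen 0 
blue d range [-65. -37.  10.]
[ 0.22237928  0.00652074  1.46567068 -0.00271418  1.67665253  0.89603586] [-0.00647777 -0.00423187 -0.99997006]
[{"x":-2.1,"y":16.8,"z":10.2,"ay":0.001,"az":-0.038},{"x":-2.8,"y":16.8,"z":10.3,"ax":-0.001,"ay":0.001,"az":-0.038},{"x":-3.4,"y":16.6,"z":10.2,"ay":0.001,"az":-0.038},{"x":-4.1,"y":16.5,"z":10.3,"ax":-0.001,"az":-0.038},{"x":-4.7,"y":16.3,"z":10.2,"ay":0.001,"az":-0.037},{"x":-5.3,"y":16.1,"z":10.3,"ax":-0.001,"ay":0.001,"az":-0.038},{"x":-5.9,"y":15.8,"z":10.2,"ay":0.001,"az":-0.038},{"x":-6.5,"y":15.7,"z":10.3,"ax":-0.001,"ay":0.001,"az":-0.038}]
```

>>> {"method": "send_rows", "body": {"steps": [{"x":-2,"y":17,"z":10,"ax":0,"ay":0.001,"az":-0.038,"grip":100},{"x":-2.8,"y":17,"z":10,"ax":0,"ay":0.001,"az":-0.038,"grip":100},{"x":-3.4,"y":16.6,"z":10,"ax":0,"ay":0.001,"az":-0.038,"grip":100},{"x":-4,"y":16.5,"z":10,"ax":-0.001,"ay":0,"az":-0.038,"grip":100},{"x":-4.7,"y":16,"z":10,"ax":0,"ay":0.001,"az":-0.038,"grip":100},{"x":-5.3,"y":16,"z":10,"ax":-0.001,"ay":0.001,"az":-0.038,"grip":100},{"x":-6,"y":16,"z":10,"ax":0,"ay":0.001,"az":-0.038,"grip":100},{"x":-6.5,"y":15.7,"z":10,"ax":-0.001,"ay":0.001,"az":-0.038,"grip":100}], "force": 80}}

```text
time: 28.05
position: [0.5784, 0.0489, 0.1431]
tool_rot: [0.0, 0.824, 0.566, 0.001]
wrist_force: [-0.3, 1.0, -0.0]
width: 0.0857
gripper_force: 0.0
```

>>> {"method": "send_rows", "body": {"steps": [{"x":0,"y":0,"z":0,"ax":0,"ay":0,"az":0,"grip":100},{"x":0,"y":0,"z":0,"ax":0,"ay":0,"az":0,"grip":100}], "force": 80}}

```text
time: 28.25
position: [0.5779, 0.0494, 0.1435]
tool_rot: [-0.0, 0.825, 0.565, 0.0]
wrist_force: [-0.2, -0.0, 0.3]
width: 0.0856
gripper_force: 0.0
```

```bash
python3 - <<'E'
from h import *
p,r,s=cur(); print(p,s["joint_positions"],s["time"],r.as_matrix()[:,2]); plan(p,r,np.r_[C[1],.021],rot(1.2,0),5)
E
```

```text
[0.57789803 0.04936119 0.14348145] [2.12515559e-02 2.48267270e-01 1.35976552e+00 6.05974348e-04
 1.53281448e+00 3.91098170e-01] 28.25 [ 7.32354502e-04  6.21240049e-04 -9.99999539e-01]
[{"x":-0.1,"y":0.1,"z":24.5},{"x":-0.1,"y":0.1,"z":24.5},{"x":-0.1,"y":0.1,"z":24.5,"ay":-0.001,"az":0.001},{"x":-0.1,"z":24.5},{"x":-0.1,"y":0.1,"z":24.5}]
```

>>> {"method": "send_rows", "body": {"steps": [{"x":0,"y":0,"z":30,"ax":0,"ay":0,"az":0,"grip":100},{"x":0,"y":0.3,"z":30,"ax":0,"ay":0,"az":0,"grip":100},{"x":-0.3,"y":0,"z":25,"ax":0,"ay":0,"az":0,"grip":100},{"x":0,"y":0,"z":20,"ax":0,"ay":0,"az":0,"grip":100},{"x":0,"y":0,"z":10,"ax":0,"ay":0,"az":0,"grip":100},{"x":0,"y":0,"z":6,"ax":0,"ay":0,"az":0,"grip":100},{"x":0,"y":0,"z":0,"ax":0,"ay":0,"az":0,"grip":100}], "force": 60}}

```text
time: 28.95
position: [0.5786, 0.049, 0.0227]
tool_rot: [0.0, 0.825, 0.566, 0.0]
wrist_force: [-0.7, 0.1, -0.3]
width: 0.0858
gripper_force: 0.0
```

>>> {"method": "send_rows", "body": {"steps": [{"x":0,"y":0,"z":0,"ax":0,"ay":0,"az":0,"grip":60},{"x":0,"y":0,"z":0,"ax":0,"ay":0,"az":0,"grip":40},{"x":0,"y":0,"z":0,"ax":0,"ay":0,"az":0,"grip":40},{"x":0,"y":0,"z":0,"ax":0,"ay":0,"az":0,"grip":40},{"x":0,"y":0,"z":0,"ax":0,"ay":0,"az":0,"grip":40}], "force": 60}}

```text
time: 29.45
position: [0.5802, 0.0482, 0.0239]
tool_rot: [0.001, 0.825, 0.566, 0.002]
wrist_force: [3.1, -2.4, 5.2]
width: 0.0422
gripper_force: 61.9
```

```bash
python3 - <<'E'
from h import *
p,r,s=cur(); print(p,s["joint_positions"],s["time"],s["wrist_force"],s["wrist_torque"],s["width"],s["gripper_force"],r.as_euler("zyx"))
E
```

```text
[0.58015956 0.04824011 0.02387562] [ 1.96952278e-02  3.71224034e-01  1.46135383e+00 -3.50874388e-04
  1.30456220e+00  3.88342432e-01] 29.45 [ 3.13031533 -2.42537526  5.22273052] [-0.35798331 -0.57934109 -0.03374255] 0.04218563688805167 61.87851548194885 [-1.20224013  0.00445841  3.14134189]
```

>>> {"method": "send_rows", "body": {"steps": [{"x":0,"y":0,"z":0,"ax":0,"ay":0,"az":0.14,"grip":40},{"x":0,"y":0,"z":0,"ax":0,"ay":0,"az":0.14,"grip":40},{"x":0,"y":0,"z":0,"ax":0,"ay":0,"az":0.14,"grip":40},{"x":0,"y":0,"z":0,"ax":0,"ay":0,"az":0.14,"grip":40},{"x":0,"y":0,"z":0,"ax":0,"ay":0,"az":0.14,"grip":40},{"x":0,"y":0,"z":0,"ax":0,"ay":0,"az":0.14,"grip":40},{"x":0,"y":0,"z":0,"ax":0,"ay":0,"az":0.14,"grip":40},{"x":0,"y":0,"z":0,"ax":0,"ay":0,"az":0,"grip":40}], "force": 60}}

```text
time: 30.25
position: [0.578, 0.0507, 0.0238]
tool_rot: [-0.002, 0.994, 0.11, -0.0]
wrist_force: [-8.5, 8.3, 13.8]
width: 0.0421
gripper_force: 62.9
```

>>> {"method": "send_rows", "body": {"steps": [{"x":0,"y":0,"z":0,"ax":0,"ay":0,"az":0,"grip":40},{"x":0,"y":0,"z":0,"ax":0,"ay":0,"az":0,"grip":40}], "force": 60}}

```text
time: 30.45
position: [0.578, 0.0507, 0.0238]
tool_rot: [-0.002, 0.994, 0.112, -0.0]
wrist_force: [-8.6, 7.9, 14.2]
width: 0.042
gripper_force: 62.9
```

```bash
python3 - <<'E'
from h import *
p,r,s=cur(); print(p,s["joint_positions"][-1],s["time"],s["wrist_force"],s["wrist_torque"],s["width"],r.as_euler("zyx"))
E
```

```text
[0.57795934 0.05074001 0.02380846] 1.3684916391762285 30.45 [-8.62871583  7.9043312  14.17864289] [ 0.99279901  1.27115391 -0.14331913] 0.04204001238642167 [-2.23562215e-01 -1.33323391e-03 -3.13807849e+00]
```

>>> {"method": "send_rows", "body": {"steps": [{"x":0,"y":0,"z":0,"ax":0,"ay":0,"az":0,"grip":70},{"x":0,"y":0,"z":0,"ax":0,"ay":0,"az":0,"grip":100},{"x":0,"y":0,"z":0,"ax":0,"ay":0,"az":0,"grip":100},{"x":0,"y":0,"z":-10,"ax":0,"ay":0,"az":0,"grip":100},{"x":0,"y":0,"z":-20,"ax":0,"ay":0,"az":0,"grip":100},{"x":0,"y":0,"z":-25,"ax":0,"ay":0,"az":0,"grip":100},{"x":0,"y":0,"z":-15,"ax":0,"ay":0,"az":0,"grip":40},{"x":0,"y":0,"z":0,"ax":0,"ay":0,"az":0,"grip":0}], "force": 30}}

```text
time: 31.25
position: [0.5802, 0.0485, 0.0955]
tool_rot: [0.0, 0.994, 0.111, 0.003]
wrist_force: [0.3, -0.4, 0.0]
width: 0.0589
gripper_force: 0.0
```

>>> {"method": "send_rows", "body": {"steps": [{"x":0,"y":0,"z":0,"ax":0,"ay":0,"az":0,"grip":0},{"x":0,"y":0,"z":0,"ax":0,"ay":0,"az":0,"grip":0},{"x":0,"y":0,"z":0,"ax":0,"ay":0,"az":0,"grip":0},{"x":0,"y":0,"z":0,"ax":0,"ay":0,"az":0,"grip":0}], "force": 30}}

```text
time: 31.65
position: [0.5782, 0.0486, 0.0914]
tool_rot: [-0.0, 0.994, 0.111, -0.001]
wrist_force: [-0.4, 0.2, -0.0]
width: 0.0005
gripper_force: 0.0
```

>>> {"method": "send_rows", "body": {"steps": [{"x":0,"y":0,"z":10,"ax":0,"ay":0,"az":0,"grip":0},{"x":0,"y":0,"z":10,"ax":0,"ay":0,"az":0,"grip":0},{"x":0,"y":0,"z":3,"ax":0,"ay":0,"az":0,"grip":0},{"x":0,"y":0,"z":0,"ax":0,"ay":0,"az":0,"grip":0},{"x":0,"y":0,"z":0,"ax":0,"ay":0,"az":0,"grip":0}], "force": 30}}

```text
time: 32.15
position: [0.5787, 0.0486, 0.0693]
tool_rot: [-0.0, 0.994, 0.111, 0.0]
wrist_force: [0.4, 0.5, -0.3]
width: -0.0002
gripper_force: 0.0
```

>>> {"method": "send_rows", "body": {"steps": [{"x":0,"y":0,"z":1,"ax":0,"ay":0,"az":0,"grip":0},{"x":0,"y":0,"z":1,"ax":0,"ay":0,"az":0,"grip":0},{"x":0,"y":0,"z":0,"ax":0,"ay":0,"az":0,"grip":0}], "force": 30}}

```text
time: 32.45
position: [0.5787, 0.0486, 0.0674]
tool_rot: [-0.0, 0.994, 0.111, 0.0]
wrist_force: [-0.3, 0.7, 0.0]
width: -0.0003
gripper_force: 0.0
```

>>> {"method": "send_rows", "body": {"steps": [{"x":0,"y":0,"z":1,"ax":0,"ay":0,"az":0,"grip":0},{"x":0,"y":0,"z":0,"ax":0,"ay":0,"az":0,"grip":0}], "force": 30}}

```text
time: 32.65
position: [0.5786, 0.0486, 0.0662]
tool_rot: [-0.0, 0.994, 0.111, 0.0]
wrist_force: [-0.2, 0.9, -0.1]
width: 0.0001
gripper_force: 0.0
```

>>> {"method": "send_rows", "body": {"steps": [{"x":0,"y":0,"z":1,"ax":0,"ay":0,"az":0,"grip":0},{"x":0,"y":0,"z":0,"ax":0,"ay":0,"az":0,"grip":0}], "force": 30}}

```text
time: 32.85
position: [0.5787, 0.0486, 0.0653]
tool_rot: [-0.0, 0.994, 0.111, 0.0]
wrist_force: [0.1, -0.5, -0.8]
width: 0.0001
gripper_force: 0.0
```

>>> {"method": "send_rows", "body": {"steps": [{"x":0,"y":0,"z":1,"ax":0,"ay":0,"az":0,"grip":0},{"x":0,"y":0,"z":0,"ax":0,"ay":0,"az":0,"grip":0}], "force": 30}}

```text
time: 33.05
position: [0.5787, 0.0486, 0.0651]
tool_rot: [-0.0, 0.994, 0.111, 0.0]
wrist_force: [-2.7, -0.9, 4.6]
width: -0.0001
gripper_force: 2.3
```

>>> {"method": "send_rows", "body": {"steps": [{"x":0,"y":0,"z":1,"ax":0,"ay":0,"az":0,"grip":0},{"x":0,"y":0,"z":0,"ax":0,"ay":0,"az":0,"grip":0}], "force": 30}}

```text
time: 33.25
position: [0.5788, 0.0486, 0.0649]
tool_rot: [0.0, 0.994, 0.111, 0.0]
wrist_force: [-4.8, -0.4, 10.2]
width: -0.0001
gripper_force: 4.8
```

The levelled pin's top now reads 65.2 mm. Lifting clear, then a last check on the probe before handing in.

>>> {"method": "send_rows", "body": {"steps": [{"x":0,"y":0,"z":-20,"ax":0,"ay":0,"az":0,"grip":0},{"x":0,"y":0,"z":-40,"ax":0,"ay":0,"az":0,"grip":0},{"x":0,"y":0,"z":-40,"ax":0,"ay":0,"az":0,"grip":0},{"x":0,"y":0,"z":0,"ax":0,"ay":0,"az":0,"grip":0},{"x":0,"y":0,"z":0,"ax":0,"ay":0,"az":0,"grip":0}], "force": 30}}

```text
time: 33.75
position: [0.5791, 0.0486, 0.1643]
tool_rot: [0.0, 0.994, 0.111, 0.001]
wrist_force: [-0.4, -0.1, 0.2]
width: -0.0002
gripper_force: 0.0
```

```bash
python3 seen.py; python3 -c "
from h import *
print(ctrl.hand_in())"
```

```text
[0.57910323 0.0485911  0.16433819] 33.75 [-0.4  -0.1   0.19]
side ball home [215.7 158.8] seen 2 [np.float64(216.0), np.float64(157.64634146341464)]
blue d range [-65. -40.   4.]
top ball home [171.1 200.9] seen 0 
blue d range [-65. -37.   6.]
the job is handed in; nothing more can be done
None
```

The job is handed in at 33.75 s (no verdict was returned): I parked the probe, touched all four pins in order, put it back within about 5 mm of home by camera, and turned the far-left nut clockwise 0.98 rad, bringing its pin from about 5 mm high to about 65.2 mm.

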